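# Swap the wooden keepers on the transformer cores for the yoke bars in the locked box

### The arm

A 6-joint arm with a two-finger parallel gripper is mounted at the origin on the work surface. World frame = base frame: x ahead of the robot, y to its left, z up, the work surface at z = 0. Lengths are in m, angles in rad, forces in N, time in s.
With the tool pointing down it reaches from about 0.375 to 0.925 m from the base axis. Payload 5.7 kg.
Tool frame: the origin (TCP) lies midway between the tips of the shut fingers; the grasp point (between the pads) lies 19 mm behind it (arm.tcp_to_grasp is the distance from the TCP to the grasp point, in m); z points along the fingers, y is the line along which they close (so a half turn about z gives the same grasp; the last joint's range is limited). The gripper opens to 85 mm and grips with 20 to 120 N. Pads are 22 mm wide; open, the fingers measure 114 mm over their backs; the gripper's body (76 mm by 85 mm) begins 54 mm behind the grasp point. The pads swing forward as they close: fully open they stand 13 mm farther back than shut.
Start: joints at [1.054, 0.359, 1.51, -0, 1.272, -0.115], TCP at [0.235, 0.552, 0.231] pointing down, gripper open.
Joint ranges: [-2.97, 2.97], [-1.01, 2.36], [0.21, 2.38], [-0.96, 4.11], [0.2, 2.71], [-2.98, 2.98]. Speed limits (rad/s): [2.39, 2.39, 3.14, 3.14, 3.14, 3.14].

### API

Orientations are given as a 3x3 rotation matrix whose columns are the frame's x, y, z axes.
In Python, from cell import arm gives the robot as it stands. The module is installed in compiled form; this text tells all that it offers.
- The arm moves only by the tool arm_command, never from a script. Its argument "increments" is one flat list of numbers, 7 for each row, row after row: the turn, a rotation vector about the tool's x, y, z in rad, then the shift along the tool's x, y, z in mm, then the opening in per cent of the stroke, from 0 (shut) to 100 (fully open). In form: [ax, ay, az, dx, dy, dz, jaw, ax, ay, az, dx, dy, dz, jaw, ...]. A call has exactly 8 rows; each row shifts and turns the commanded pose from where the row before left it, along the tool's axes as they then stand; what a row does not reach is not made up. A row lasts 1/12 s, in which the tool goes at most 41.7 mm and 7.16 degrees, less where a joint would pass 70% of its speed; a pose out of reach is approached as far as the arm can. A call is refused whole if a number of a shift passes 41.7 or a number of a turn 0.125, either way. A call with a gripper value outside its range is refused whole. The fingers move at their own pace and stop on an object; "squeeze" is the grip in N (left out, the last holds). Time passes only in rows, so rows that do not move let the fingers close, or fill a call up. It gives the time, the measured TCP pose, the force, the opening and the grip force at its end, in the units of the state.
- arm.get_obs(): the state, without advancing time (a new reading comes with each control period).
- arm.camera(name): name is "side" or "top" or "wrist"; returns a dict with "pixels" (420x560x3 uint8, blue, green, red), "K" (3x3 intrinsics, pixels), "extrinsics" (4x4, takes a point from camera to world coordinates). Camera axes: x right, y down, z forward; pixel columns grow to the right and rows downward; lengths in m; the calibration is good to about 2 mm. A picture is of the moment at which its call begins. There is no depth.
- arm.job_done(): hands the job in; it is judged then, once.
The state is a dict: "t": time; "qpos": joint angles; "qd": joint speeds; "effort": joint torques, N m; "tcp_pos": TCP position; "tcp_rot": TCP orientation; "ft_force": force on the tool from outside, world axes, zero at the start; "torque": the same for the moment, N m; "grip_width": finger opening in m; "grip_force": force on a finger pad.
Only numpy, scipy, OpenCV 4.12 (cv2) and the standard library are available. Lean on these libraries where they do the work, as an engineer would, in place of code of your own. Each camera call takes 0.05 s, during which the arm holds its last target. There are 200 camera calls.

### The job

Pull up the black plunger knob of the grey parts box, slide its cover fully open and let the plunger drop into its hole there. Exchange the wooden keeper blocks that lie on the U-shaped transformer cores for the dark ferrite bars in the box: all keepers go into the box, and every bar goes squarely across the top of a core, one bar to a core, its ends and sides flush with the two legs. Finally slide the cover fully shut with the plunger dropped home; leave the multimeter and the round black case that lie beside the cores where they are.

Things in the scene. Friction and masses are not known exactly. Their poses are not given: they have to be found in the camera images.
- store_floor (a point): middle of the inner floor, 12 mm above the bench, of the fixed grey parts box, which is turned a little. x is the way the cover slides open, y left of that, z up. Inside 138 (x) by 260 mm (y), walls 50 mm above the bench. It has room for 4 pieces side by side along x, at y = -84, -28, 28, 84 mm; bars lie in two or three of the first three. Rails carry the open cover, to x = 215 mm; the plunger holes are in the -y one.
- cover (a joint): clear sliding cover with aluminium edges, 150 x 302 mm, underside 52 and top 58 mm above the bench: 0 = shut, 0.135 m = fully open (end stop), moving along the box's +x. About 2 N of drag; stays where left; locked at either end while the plunger is down. Fully open it uncovers all but the last 10 mm of the box.
- plunger (a joint): spring plunger on the cover: 0 = pin down in a hole (locked), grows as the knob is pulled straight up, stop at 0.014 m. Spring 4 N at 0, 8 N at the stop. The pin is clear from 0.008 m up. Let go between the holes it rides on the flange at about 0.007 m and the cover still slides; over a hole (cover within 2 mm of shut or fully open) it springs down to 0.
- knob (a point): middle of the black plunger knob, a cylinder 32 mm across and 24 mm high with a vertical axis, 90 mm above the bench when down; it travels with the cover and rises with the plunger. It sits at x = -30 mm, y = -151 mm of the box when the cover is shut, and its underside stands 20 mm above the cover's top.
- bar1_mid (a point): dark ferrite yoke bar 100 x 25 x 25 mm (long along x, square in section), about 0.3 kg, at the start loose on the box floor, roughly along the box's x. This point is its centre. All bars are alike; any bar fits any core. Two or three are present; an absent one reads None from the start (a held one too).
- bar2_mid (a point): dark ferrite yoke bar 100 x 25 x 25 mm (long along x, square in section), about 0.3 kg, at the start loose on the box floor, roughly along the box's x. This point is its centre. All bars are alike; any bar fits any core. Two or three are present; an absent one reads None from the start (a held one too).
- bar3_mid (a point): dark ferrite yoke bar 100 x 25 x 25 mm (long along x, square in section), about 0.3 kg, at the start loose on the box floor, roughly along the box's x. This point is its centre. All bars are alike; any bar fits any core. Two or three are present; an absent one reads None from the start (a held one too).
- core1_top (a point): U-shaped ferrite core, legs up, on a 120 x 64 mm brown base, loose, 0.95 kg, a yellow winding on each leg. Point: middle of its top, half-way between the level leg ends (25 x 25 mm at x = +-37.5 mm), 63 mm above its underside; x from leg to leg, z up. The core is 100 mm (x) by 25 mm (y). Windings (46 mm across y) end 9 mm below the leg ends. May get knocked aside.
- core2_top (a point): U-shaped ferrite core, legs up, on a 120 x 64 mm brown base, loose, 0.95 kg, a yellow winding on each leg. Point: middle of its top, half-way between the level leg ends (25 x 25 mm at x = +-37.5 mm), 63 mm above its underside; x from leg to leg, z up. The core is 100 mm (x) by 25 mm (y). Windings (46 mm across y) end 9 mm below the leg ends. May get knocked aside.
- core3_top (a point): U-shaped ferrite core, legs up, on a 120 x 64 mm brown base, loose, 0.95 kg, a yellow winding on each leg. Point: middle of its top, half-way between the level leg ends (25 x 25 mm at x = +-37.5 mm), 63 mm above its underside; x from leg to leg, z up. The core is 100 mm (x) by 25 mm (y). Windings (46 mm across y) end 9 mm below the leg ends. May get knocked aside.
- keeper1_mid (a point): light wooden keeper block 90 x 30 x 18 mm (long along x, z up), 40 g, loose; at the start it lies flat across the top of one of the cores, one on each. This point is its centre. All keepers are alike.
- keeper2_mid (a point): light wooden keeper block 90 x 30 x 18 mm (long along x, z up), 40 g, loose; at the start it lies flat across the top of one of the cores, one on each. This point is its centre. All keepers are alike.
- keeper3_mid (a point): light wooden keeper block 90 x 30 x 18 mm (long along x, z up), 40 g, loose; at the start it lies flat across the top of one of the cores, one on each. This point is its centre. All keepers are alike.
- meter1_mid (a point): centre of an orange-cased hand multimeter, 170 x 82 x 36 mm, lying loose beside the cores; not to be disturbed
- lens_case_mid (a point): centre of a round black case, 68 mm across and 22 mm high, lying loose; not to be disturbed
Things that resemble listed ones, but are neither listed nor needed, are in the scene too. Leave any orange or pink look-alike of the part that bears keeper3_mid alone. What is shaped like the part that bears core2_top but green is not meant.

How it is judged:
On the way:
1. the cover is slid fully open and the plunger has dropped into the hole there (value of joint cover above 0.13 m and value of joint plunger below 0.003 m), for 0.2 s.
At the end, for the whole second after the job is handed in: Each bar rests on a core, centred within 6 mm on its top and within 0.09 rad (5 degrees) of its leg-to-leg line; every keeper is inside the box, below the cover; the cover is shut within 4 mm and the plunger down within 3 mm (value of joint cover below 0.004 m and value of joint plunger below 0.003 m and ((horizontal distance between bar1_mid and core1_top below 0.006 m and angle between the x axis of bar1_mid and the x axis of core1_top, either way round below 0.09 rad and z of bar1_mid in the frame of core1_top between 0.008 and 0.017 m) or (horizontal distance between bar1_mid and core2_top below 0.006 m and angle between the x axis of bar1_mid and the x axis of core2_top, either way round below 0.09 rad and z of bar1_mid in the frame of core2_top between 0.008 and 0.017 m) or (horizontal distance between bar1_mid and core3_top below 0.006 m and angle between the x axis of bar1_mid and the x axis of core3_top, either way round below 0.09 rad and z of bar1_mid in the frame of core3_top between 0.008 and 0.017 m)) and ((horizontal distance between bar2_mid and core1_top below 0.006 m and angle between the x axis of bar2_mid and the x axis of core1_top, either way round below 0.09 rad and z of bar2_mid in the frame of core1_top between 0.008 and 0.017 m) or (horizontal distance between bar2_mid and core2_top below 0.006 m and angle between the x axis of bar2_mid and the x axis of core2_top, either way round below 0.09 rad and z of bar2_mid in the frame of core2_top between 0.008 and 0.017 m) or (horizontal distance between bar2_mid and core3_top below 0.006 m and angle between the x axis of bar2_mid and the x axis of core3_top, either way round below 0.09 rad and z of bar2_mid in the frame of core3_top between 0.008 and 0.017 m)) and ((horizontal distance between bar3_mid and core1_top below 0.006 m and angle between the x axis of bar3_mid and the x axis of core1_top, either way round below 0.09 rad and z of bar3_mid in the frame of core1_top between 0.008 and 0.017 m) or (horizontal distance between bar3_mid and core2_top below 0.006 m and angle between the x axis of bar3_mid and the x axis of core2_top, either way round below 0.09 rad and z of bar3_mid in the frame of core2_top between 0.008 and 0.017 m) or (horizontal distance between bar3_mid and core3_top below 0.006 m and angle between the x axis of bar3_mid and the x axis of core3_top, either way round below 0.09 rad and z of bar3_mid in the frame of core3_top between 0.008 and 0.017 m)) and x of keeper1_mid in the frame of store_floor between -0.069 and 0.069 m and y of keeper1_mid in the frame of store_floor between -0.13 and 0.13 m and z of keeper1_mid in the frame of store_floor between 0 and 0.036 m and x of keeper2_mid in the frame of store_floor between -0.069 and 0.069 m and y of keeper2_mid in the frame of store_floor between -0.13 and 0.13 m and z of keeper2_mid in the frame of store_floor between 0 and 0.036 m and x of keeper3_mid in the frame of store_floor between -0.069 and 0.069 m and y of keeper3_mid in the frame of store_floor between -0.13 and 0.13 m and z of keeper3_mid in the frame of store_floor between 0 and 0.036 m); the robot touches nothing.
It fails at once if the meter1 is moved by more than 6 cm (distance of meter1_mid from where it was at the start of the episode above 0.06 m).
It fails at once if the lens case is moved by more than 6 cm (distance of lens_case_mid from where it was at the start of the episode above 0.06 m).
Of bar1, bar2, bar3 only 2 to 3 are there at a start; the rules pass over those that are not, and their reading is None.
At some moment in a run one of core1, core2, core3 may be knocked a few centimetres aside while the robot is not near it.
Once in a run the grip may slacken for a moment while it holds something.
It also fails if it takes over 210 s, if anything falls off the work surface, if the arm or the gripper's body presses on something with over 40 N, if the wrist force passes 120 N, or if a joint passes its speed limit or range.

## Working session

There is one attempt and no reset: what is moved stays moved. The work goes in short steps, Python scripts to look and compute and a tool call to move; the robot and the scene stay as the last step left them, time stands still between calls to the robot, and variables do not carry over. Pictures are saved under pics/ and viewed, at most 14 in all, crops included, and the job is handed in when it is done.

Besides the shell and the picture viewer there is one more tool, called after "Request:" as a command line: name --argument value ..., lists and objects as JSON in quotes. arm_command: Moves the arm, as the interface text tells. Its arguments: {"type":"object","properties":{"increments":{"type":"array"},"squeeze":{"type":"number"}},"required":["increments"]}

```bash
mkdir -p pics; cat > h.py <<'E'
import numpy as np, cv2
from cell import arm
def snap(name,fn,crop=None,scale=1):
    c=arm.camera(name); im=c["pixels"]; np.savez('cam_'+name+'.npz',im=im,K=c["K"],E=c["extrinsics"])
    if crop: im=im[crop[1]:crop[3],crop[0]:crop[2]]
    cv2.imwrite('pics/'+fn,cv2.resize(im,None,fx=scale,fy=scale,interpolation=cv2.INTER_CUBIC)); return c
def ray(name,u,v,z):
    c=np.load('cam_'+name+'.npz'); d=c['E'][:3,:3]@np.linalg.solve(c['K'],[u,v,1.]); o=c['E'][:3,3]
    return o+d*(z-o[2])/d[2]
def proj(name,P):
    c=np.load('cam_'+name+'.npz'); p=c['E'][:3,:3].T@(np.array(P,float)-c['E'][:3,3]); p=c['K']@p; return p[:2]/p[2]
E
python3 - <<'E'
from h import *
c=snap('top','t1.png',scale=1.42); print(c['K'],c['extrinsics'])
c=snap('side','s1.png',scale=1.42); print(c['extrinsics'])
o=arm.get_obs(); print(o['t'],o['tcp_pos'],o['tcp_rot'],o['ft_force'],arm.tcp_to_grasp)
E
```

```text
[[482.83370549   0.         278.31580841]
 [  0.         482.83370549 217.60408912]
 [  0.           0.           1.        ]] [[ 0.02318929 -0.99416709  0.10532832  0.32255933]
 [-0.99970852 -0.02235181  0.00912484 -0.0173815 ]
 [-0.00671733 -0.10550922 -0.99439564  1.3448151 ]
 [ 0.          0.          0.          1.        ]]
[[ 0.8227245  -0.4434938   0.35558071  0.11489284]
 [-0.56821218 -0.62390682  0.53654002 -0.51605444]
 [-0.01610294 -0.64346992 -0.76530201  0.81163931]
 [ 0.          0.          0.          1.        ]]
0.1 [0.23434692 0.55167581 0.23053596] [[-9.20361716e-01  3.91067315e-01 -8.16701147e-04]
 [ 3.91068124e-01  9.20360597e-01 -1.44708660e-03]
 [ 1.85751283e-04 -1.65122889e-03 -9.99998619e-01]] [-1.13516376  0.90893593 -0.50406494] 0.0187
```

View pics/t1.png

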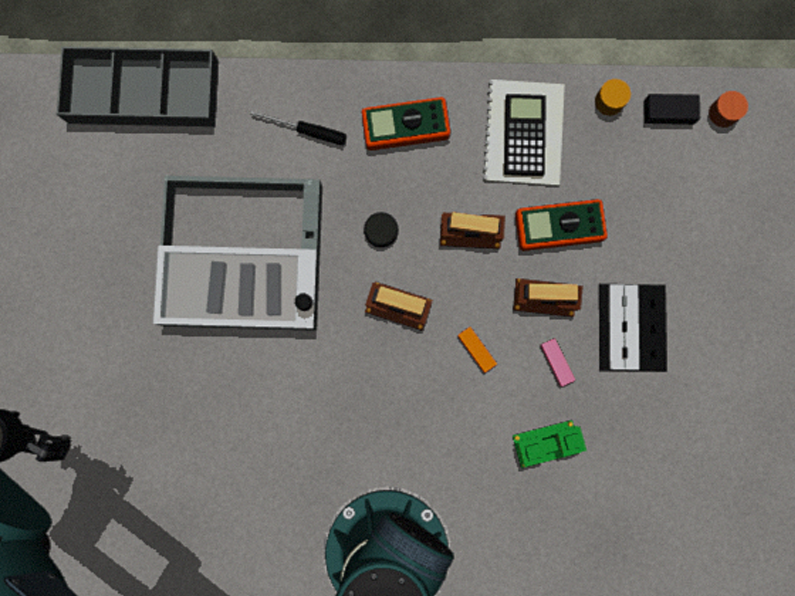

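View pics/s1.png

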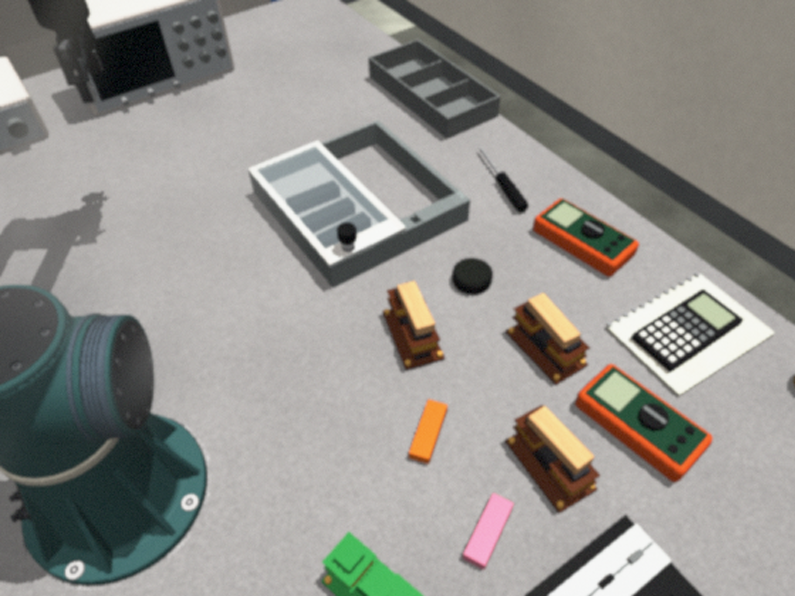

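```bash
python3 - <<'E'
from h import *
im=np.load('cam_top.npz')['im']
f=lambda c,s,n: cv2.imwrite('pics/'+n,cv2.resize(im[c[1]:c[3],c[0]:c[2]],None,fx=s,fy=s,interpolation=cv2.INTER_CUBIC))
f((100,115,240,240),4.8,'c1.png'); f((250,135,420,250),4.7,'c2.png')
E
```

```text
(no output)
```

View pics/c1.png

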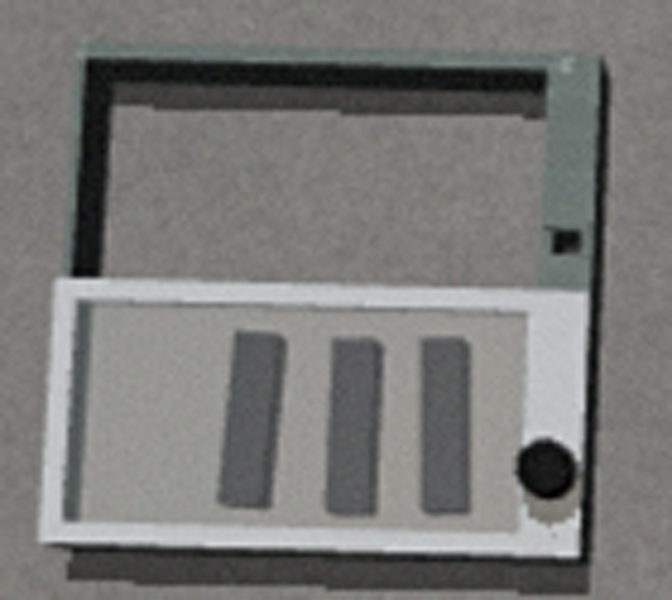

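View pics/c2.png

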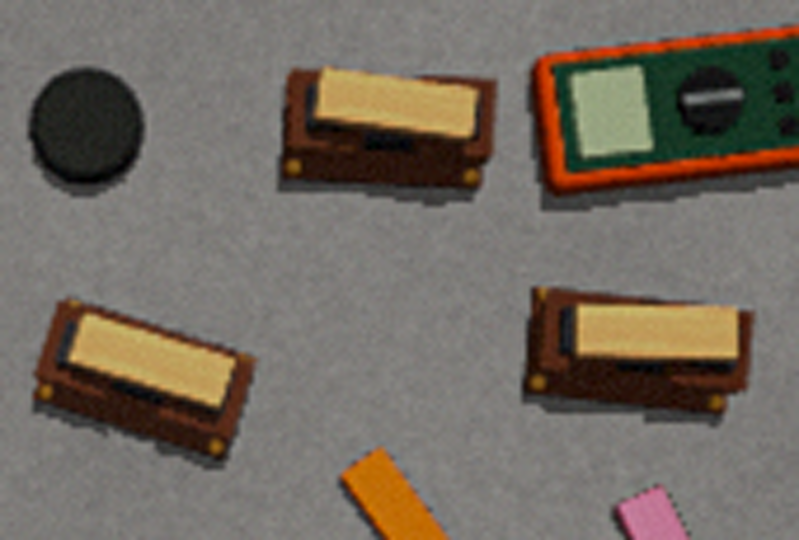

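```bash
cat > m1.py <<'E'
from h import *
def q(pts,z,o,s):
    return np.array([ray('top',o[0]+u/s,o[1]+v/s,z) for u,v in pts])
def rect(n,pts,z,o,s):
    P=q(pts,z,o,s); c=P.mean(0); e=[P[(i+1)%4]-P[i] for i in range(4)]; 
    a=np.array([np.degrees(np.arctan2(x[1],x[0])) for x in e]); L=[np.linalg.norm(x[:2]) for x in e]
    print(n,c[:2].round(4),'ang',a.round(1),'len',np.round(L,3)); return c
o1=(100,115);o2=(250,135)
rect('cover',[(57,280),(588,290),(582,560),(38,543)],.058,o1,4.8)
print('knob',q([(547,469)],.102,o1,4.8))
for n,p in dict(bL=[(234,332),(286,335),(271,510),(218,505)],bM=[(332,338),(383,340),(377,516),(326,513)],bR=[(420,338),(470,338),(470,514),(421,516)]).items(): rect(n,p,.037,o1,4.8)
for n,p in dict(kA=[(320,66),(481,87),(472,138),(313,117)],kB=[(86,313),(238,358),(220,410),(68,363)],kC=[(574,303),(740,305),(738,360),(575,356)]).items(): rect(n,p,.081,o2,4.7)
print('lens',q([(87,124)],.022,o2,4.7),'meter corner',q([(537,65),(548,190)],.036,o2,4.7))
E
python3 m1.py
```

```text
cover [0.4944 0.2983] ang [ -89.8 -179.2   89.5   -0.7] len [0.3   0.153 0.304 0.149]
knob [[0.46321438 0.16120044 0.102     ]]
bL [0.4948 0.3398] ang [-92.1 178.   85.9  -2.3] len [0.03  0.101 0.03  0.1  ]
bM [0.4925 0.2813] ang [ -91.  -179.4   87.9    0.8] len [0.029 0.101 0.029 0.101]
bR [0.4938 0.2295] ang [ -88.7 -177.7   93.6    2.8] len [0.029 0.101 0.028 0.102]
kA [ 0.623  -0.1513] ang [-96.4 170.6  83.6  -6.8] len [0.092 0.03  0.091 0.03 ]
kB [ 0.4721 -0.0165] ang [-105.3  162.1   74.   -18.2] len [0.089 0.031 0.089 0.03 ]
kC [ 0.4953 -0.2986] ang [-89.4 177.7  89.9   1.2] len [0.093 0.031 0.091 0.03 ]
lens [[0.61975362 0.02576485 0.022     ]] meter corner [[ 0.65766913 -0.23845688  0.036     ]
 [ 0.58317269 -0.24521039  0.036     ]]
```

```bash
cat > p.py <<'E'
# usage: python3 p.py x,y,z,psi_deg,jaw[,nrows] ...   prints calls of 8 rows
import sys; from h import *
from scipy.spatial.transform import Rotation as R
o=arm.get_obs(); p=np.array(o['tcp_pos']); M=R.from_matrix(o['tcp_rot'])
print('t',round(o['t'],2),'p',p.round(4),'psi',np.degrees(np.arctan2(o['tcp_rot'][1][1],o['tcp_rot'][0][1])).round(2),'q',np.round(o['qpos'],2),'F',np.round(o['ft_force'],1),'w',round(o['grip_width'],4),'gf',np.round(o['grip_force'],1))
rows=[]
for a in sys.argv[1:]:
    v=[float(s) for s in a.split(',')]; T=np.array(v[:3]); s=np.radians(v[3]); y=np.array([np.cos(s),np.sin(s),0]); z=np.array([0,0,-1.])
    G=R.from_matrix(np.array([np.cross(y,z),y,z]).T); rv=(M.inv()*G).as_rotvec()
    n=int(max(np.ceil(np.linalg.norm(T-p)/.0405),np.ceil(np.linalg.norm(rv)/.12),v[5] if len(v)>5 else 1))
    for i in range(n):
        r=(M.inv()*G).as_rotvec()/(n-i); r=np.round(r,3); M=M*R.from_rotvec(r)
        d=np.round(M.inv().apply((T-p)/(n-i))*1e3,1); p=p+M.apply(d)/1e3   # turn first, then shift
        rows.append([*(r+0.),*(d+0.),v[4]])
while len(rows)%8: rows.append([0,0,0,0,0,0,rows[-1][6]])
for i in range(0,len(rows),8): print('['+', '.join(','.join('%g'%x for x in r) for r in rows[i:i+8])+']')
E
python3 p.py .463,.161,.18,90,100
```

```text
t 0.1 p [0.2343 0.5517 0.2305] psi 66.98 q [ 1.05  0.36  1.51 -0.    1.27 -0.12] F [-1.1  0.9 -0.5] w 0.0854 gf 0.0
[0,0,-0.033,-29.5,-23.5,4.2,100, 0,0,-0.034,-28.7,-24.5,4.2,100, 0,0,-0.033,-27.9,-25.4,4.3,100, 0,0,-0.034,-27,-26.3,4.2,100, 0,0,-0.033,-26.1,-27.2,4.3,100, 0,0,-0.034,-25.2,-28.1,4.2,100, 0,0,-0.033,-24.2,-28.9,4.3,100, 0,0,-0.034,-23.2,-29.7,4.2,100]
[0,0,-0.033,-22.2,-30.5,4.3,100, 0,0,-0.034,-21.2,-31.2,4.2,100, -0.001,0,-0.033,-20.2,-31.9,4.2,100, 0,-0.001,-0.034,-19,-32.6,4.3,100, 0,0,0,0,0,0,100, 0,0,0,0,0,0,100, 0,0,0,0,0,0,100, 0,0,0,0,0,0,100]
```

Request:
arm_command --increments '[0, 0, -0.033, -29.5, -23.5, 4.2, 100, 0, 0, -0.034, -28.7, -24.5, 4.2, 100, 0, 0, -0.033, -27.9, -25.4, 4.3, 100, 0, 0, -0.034, -27, -26.3, 4.2, 100, 0, 0, -0.033, -26.1, -27.2, 4.3, 100, 0, 0, -0.034, -25.2, -28.1, 4.2, 100, 0, 0, -0.033, -24.2, -28.9, 4.3, 100, 0, 0, -0.034, -23.2, -29.7, 4.2, 100]'

```text
t: 0.77
tcp_pos: [0.3785, 0.2851, 0.197]
tcp_rot: [[-0.991, 0.131, -0.0], [0.131, 0.991, -0.0], [0.0, -0.0, -1.0]]
ft_force: [0.2, 0.0, -0.9]
grip_width: 0.0853
grip_force: 0.0
```

Request:
arm_command --increments '[0, 0, -0.033, -22.2, -30.5, 4.3, 100, 0, 0, -0.034, -21.2, -31.2, 4.2, 100, 0, 0, -0.033, -20.2, -31.9, 4.2, 100, 0, 0, -0.034, -19, -32.6, 4.3, 100, 0, 0, 0, 0, 0, 0, 100, 0, 0, 0, 0, 0, 0, 100, 0, 0, 0, 0, 0, 0, 100, 0, 0, 0, 0, 0, 0, 100]'

```text
t: 1.43
tcp_pos: [0.4493, 0.155, 0.1803]
tcp_rot: [[-1.0, -0.001, -0.001], [-0.001, 1.0, 0.0], [0.001, 0.0, -1.0]]
ft_force: [0.0, 0.2, 0.5]
grip_width: 0.0855
grip_force: 0.0
```

```bash
python3 -c "
from h import *
c=snap('wrist','w1.png',scale=1.42)
o=arm.get_obs(); T=np.eye(4); T[:3,:3]=o['tcp_rot'];T[:3,3]=o['tcp_pos']
print(np.linalg.inv(T)@c['extrinsics'])
print(proj('wrist',[.463,.161,.102]))"; python3 p.py .463,.161,.073,90,100
```

```text
[[-1.44237625e-03 -9.46735109e-01 -3.22010176e-01  8.34713115e-02]
 [ 9.99998958e-01 -1.38681738e-03 -4.01931544e-04  1.94784084e-04]
 [-6.60466042e-05 -3.22010420e-01  9.46736122e-01 -1.43216170e-01]
 [ 0.00000000e+00  0.00000000e+00  0.00000000e+00  1.00000000e+00]]
[291.06453455 230.11245649]
t 1.48 p [0.4493 0.1552 0.1804] psi 90.09 q [ 0.19  0.24  1.83  0.    1.07 -1.39] F [ 0.  -0.6 -0.7] w 0.0855 gf 0.0
[0,0,0.001,-4.6,1.9,35.8,100, 0,0,0,-4.6,1.9,35.8,100, 0,-0.001,0.001,-4.5,2,35.8,100, 0,0,0,0,0,0,100, 0,0,0,0,0,0,100, 0,0,0,0,0,0,100, 0,0,0,0,0,0,100, 0,0,0,0,0,0,100]
```

View pics/w1.png

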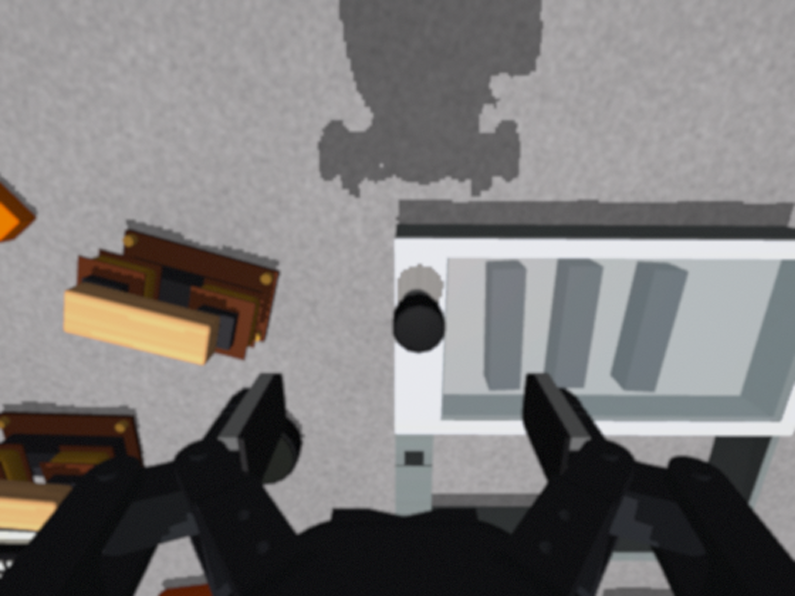

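```bash
python3 - <<'E'
s=open('p.py').read()
a="r=np.round(r,3); M=M*R.from_rotvec(r)\n"
s=s.replace(a,"r=np.round(r,3)\n").replace("p=p+M.apply(d)/1e3   # turn first, then shift","p=p+M.apply(d)/1e3; M=M*R.from_rotvec(r)   # shift in the axes before the turn")
open('p.py','w').write(s)
E
python3 p.py .463,.162,.073,90,100,4
```

```text
t 1.48 p [0.4493 0.1552 0.1804] psi 90.09 q [ 0.19  0.24  1.83  0.    1.07 -1.39] F [ 0.  -0.6 -0.7] w 0.0855 gf 0.0
[0,0,0,-3.4,1.7,26.8,100, 0,0,0.001,-3.5,1.7,26.9,100, 0,0,0,-3.4,1.7,26.8,100, 0,-0.001,0.001,-3.5,1.7,26.9,100, 0,0,0,0,0,0,100, 0,0,0,0,0,0,100, 0,0,0,0,0,0,100, 0,0,0,0,0,0,100]
```

Request:
arm_command --increments '[0, 0, 0, -3.5, 1.7, 26.8, 100, 0, 0, 0, -3.5, 1.7, 26.8, 100, 0, 0, 0, -3.5, 1.7, 26.8, 100, 0, 0, 0, -3.5, 1.7, 26.8, 100, 0, 0, 0, 0, 0, 0, 30, 0, 0, 0, 0, 0, 0, 20, 0, 0, 0, 0, 0, 0, 20, 0, 0, 0, 0, 0, 0, 20]' --squeeze 50

```text
t: 2.15
tcp_pos: [0.4649, 0.1616, 0.0748]
tcp_rot: [[-1.0, -0.001, 0.002], [-0.001, 1.0, 0.0], [-0.002, 0.0, -1.0]]
ft_force: [0.1, 0.5, 0.0]
grip_width: 0.0388
grip_force: 0.0
```

Request:
arm_command --increments '[0, 0, 0, 0, 0, 0, 20, 0, 0, 0, 0, 0, 0, 20, 0, 0, 0, 0, 0, 0, 20, 0, 0, 0, 0, 0, 0, 20, 0, 0, 0, 0, 0, 0, 20, 0, 0, 0, 0, 0, 0, 20, 0, 0, 0, 0, 0, 0, 20, 0, 0, 0, 0, 0, 0, 20]'

```text
t: 2.82
tcp_pos: [0.4662, 0.1633, 0.0756]
tcp_rot: [[-1.0, 0.001, 0.005], [0.001, 1.0, 0.004], [-0.005, 0.004, -1.0]]
ft_force: [-0.3, 10.9, 4.3]
grip_width: 0.0305
grip_force: 49.6
```

Request:
arm_command --increments '[0, 0, 0, 0, 0.5, -4, 20, 0, 0, 0, 0, 0.5, -4, 20, 0, 0, 0, 0, 0, -4, 20, 0, 0, 0, 0, 0, 0, 20, 0, 0, 0, 0, 0, 0, 20, 0, 0, 0, -5, 0, 0, 20, 0, 0, 0, -5, 0, 0, 20, 0, 0, 0, 0, 0, 0, 20]'

```text
t: 3.48
tcp_pos: [0.4746, 0.1634, 0.086]
tcp_rot: [[-1.0, 0.001, 0.001], [0.001, 1.0, 0.002], [-0.001, 0.002, -1.0]]
ft_force: [0.9, 7.8, -7.8]
grip_width: 0.0308
grip_force: 50.0
```

Request:
arm_command --increments '[0, 0, 0, -8, 0, 0, 20, 0, 0, 0, -14, 0, 0, 20, 0, 0, 0, -14, 0, 0, 20, 0, 0, 0, -14, 0, 0, 20, 0, 0, 0, -14, 0, 0, 20, 0, 0, 0, -10, 0, 0, 20, 0, 0, 0, 0, 0, 0, 20, 0, 0, 0, 0, 0, 0, 20]'

```text
t: 4.15
tcp_pos: [0.5491, 0.1631, 0.0859]
tcp_rot: [[-1.0, 0.0, 0.002], [0.0, 1.0, 0.002], [-0.002, 0.002, -1.0]]
ft_force: [2.0, 5.0, -7.6]
grip_width: 0.0306
grip_force: 50.1
```

Request:
arm_command --increments '[0, 0, 0, -10, 0, 0, 20, 0, 0, 0, -12, 0, 0, 20, 0, 0, 0, -12, 0, 0, 20, 0, 0, 0, -10, 0, 0, 20, 0, 0, 0, -5, 0, 0, 20, 0, 0, 0, -3, 0, 0, 20, 0, 0, 0, -2, 0, 0, 20, 0, 0, 0, 0, 0, 0, 20]'

```text
t: 4.82
tcp_pos: [0.6001, 0.1628, 0.0848]
tcp_rot: [[-1.0, 0.0, -0.004], [0.0, 1.0, 0.001], [0.004, 0.001, -1.0]]
ft_force: [-3.6, 6.4, -8.9]
grip_width: 0.0304
grip_force: 51.3
```

Request:
arm_command --increments '[0, 0, 0, -1, 0, 0, 20, 0, 0, 0, 0, 0, 0, 20, 0, 0, 0, 0, 0, 4, 20, 0, 0, 0, 0, 0, 4, 20, 0, 0, 0, 0, 0, 3, 20, 0, 0, 0, 0, 0, 0, 20, 0, 0, 0, 0, 0, 0, 20, 0, 0, 0, 0, 0, 0, 20]'

```text
t: 5.48
tcp_pos: [0.6002, 0.1628, 0.0756]
tcp_rot: [[-1.0, -0.0, -0.004], [-0.0, 1.0, 0.001], [0.004, 0.001, -1.0]]
ft_force: [-8.5, 4.5, 7.5]
grip_width: 0.0303
grip_force: 53.2
```

Request:
arm_command --increments '[0, 0, 0, 0, 0, 0, 100, 0, 0, 0, 0, 0, 0, 100, 0, 0, 0, 0, 0, 0, 100, 0, 0, 0, 0, 0, 0, 100, 0, 0, 0, 0, 0, -20, 100, 0, 0, 0, 0, 0, -30, 100, 0, 0, 0, 0, 0, -30, 100, 0, 0, 0, 0, 0, 0, 100]'

```text
t: 6.15
tcp_pos: [0.6076, 0.1624, 0.1604]
tcp_rot: [[-1.0, -0.0, 0.011], [-0.0, 1.0, 0.001], [-0.011, 0.001, -1.0]]
ft_force: [0.9, 1.1, 0.6]
grip_width: 0.0855
grip_force: 0.0
```

```bash
python3 p.py .472,-.0165,.15,-15.7,100
```

```text
t 6.15 p [0.6076 0.1624 0.1604] psi 90.0 q [ 0.15  0.46  1.53 -0.    1.14 -1.42] F [0.9 1.1 0.6] w 0.0855 gf 0.0
[0.001,0,0.115,8.5,-11.2,0.5,100, 0.001,0,0.115,7.1,-12.1,0.6,100, 0.001,0,0.115,5.7,-12.8,0.6,100, 0.001,0.001,0.115,4.2,-13.4,0.6,100, 0.001,0.001,0.115,2.6,-13.8,0.6,100, 0.001,0,0.115,1,-14,0.6,100, 0.001,0.001,0.115,-0.6,-14,0.6,100, 0.001,0.001,0.116,-2.2,-13.9,0.6,100]
[0,0.001,0.115,-3.8,-13.5,0.7,100, 0,0,0.116,-5.3,-13,0.7,100, 0.001,0,0.115,-6.7,-12.3,0.6,100, 0,0.001,0.116,-8.1,-11.4,0.7,100, 0.001,0,0.115,-9.4,-10.4,0.7,100, 0,0.001,0.116,-10.5,-9.3,0.6,100, 0.001,0,0.115,-11.5,-8,0.7,100, 0,0.001,0.116,-12.4,-6.6,0.6,100]
```

Request:
arm_command --increments '[0.001, 0, 0.115, 8.5, -11.2, 0.5, 100, 0.001, 0, 0.115, 7.1, -12.1, 0.6, 100, 0.001, 0, 0.115, 5.7, -12.8, 0.6, 100, 0.001, 0.001, 0.115, 4.2, -13.4, 0.6, 100, 0.001, 0.001, 0.115, 2.6, -13.8, 0.6, 100, 0.001, 0, 0.115, 1, -14, 0.6, 100, 0.001, 0.001, 0.115, -0.6, -14, 0.6, 100, 0.001, 0.001, 0.116, -2.2, -13.9, 0.6, 100]'

```text
t: 6.82
tcp_pos: [0.5353, 0.0716, 0.1499]
tcp_rot: [[-0.6, 0.8, -0.006], [0.8, 0.6, -0.005], [-0.0, -0.008, -1.0]]
ft_force: [0.1, -1.4, 0.4]
grip_width: 0.0855
grip_force: 0.0
```

Request:
arm_command --increments '[0, 0.001, 0.115, -3.8, -13.5, 0.7, 100, 0, 0, 0.116, -5.3, -13, 0.7, 100, 0.001, 0, 0.115, -6.7, -12.3, 0.6, 100, 0, 0.001, 0.116, -8.1, -11.4, 0.7, 100, 0.001, 0, 0.115, -9.4, -10.4, 0.7, 100, 0, 0.001, 0.116, -10.5, -9.3, 0.6, 100, 0.001, 0, 0.115, -11.5, -8, 0.7, 100, 0, 0.001, 0.116, -12.4, -6.6, 0.6, 100]'

```text
t: 7.48
tcp_pos: [0.4674, -0.0178, 0.1455]
tcp_rot: [[0.276, 0.961, -0.009], [0.961, -0.276, -0.002], [-0.004, -0.009, -1.0]]
ft_force: [0.1, -0.3, 0.0]
grip_width: 0.0856
grip_force: 0.0
```

```bash
python3 -c "
from h import *
snap('wrist','w2.png',scale=1.42)
import numpy as np
a=np.radians(74.3);u=np.array([np.cos(a),np.sin(a)]);v=np.array([-u[1],u[0]])
for s,t in((1,1),(1,-1),(-1,-1),(-1,1)): print(proj('wrist',[*(np.array([.472,-.0165])+s*u*.045+t*v*.015),.081])*1.42)"; python3 p.py .472,-.0165,.055,-15.7,100,4
```

```text
[383.24444001 224.50425587]
[443.33062314 224.2029262 ]
[439.43259934 381.84319079]
[386.78546336 381.90031743]
t 7.53 p [ 0.4655 -0.0191  0.1452] psi -16.44 q [-0.19  0.28  1.89 -0.01  0.99  0.1 ] F [-2.7 -1.7  0. ] w 0.0855 gf 0.0
[-0.003,0.001,-0.003,1.2,1.6,22.5,100, -0.003,0.002,-0.003,1.2,1.6,22.5,100, -0.002,0.001,-0.003,1.1,1.5,22.6,100, -0.003,0.002,-0.004,1.2,1.4,22.6,100, 0,0,0,0,0,0,100, 0,0,0,0,0,0,100, 0,0,0,0,0,0,100, 0,0,0,0,0,0,100]
```

View pics/w2.png

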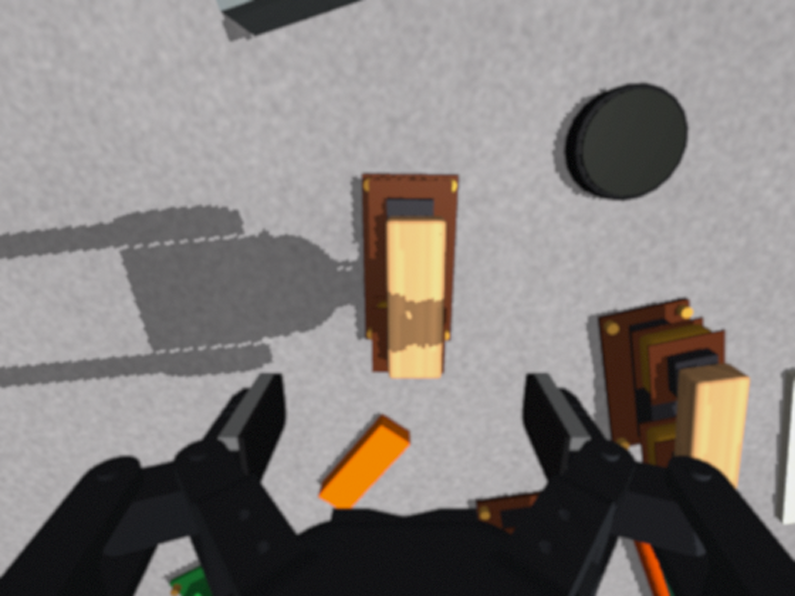

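Request:
arm_command --increments '[-0.003, 0.001, -0.003, 1.2, 1.6, 22.5, 100, -0.003, 0.002, -0.003, 1.2, 1.6, 22.5, 100, -0.002, 0.001, -0.003, 1.1, 1.5, 22.5, 100, -0.003, 0.002, -0.004, 1.2, 1.5, 22.5, 100, 0, 0, 0, 0, 0, 0, 60, 0, 0, 0, 0, 0, 0, 20, 0, 0, 0, 0, 0, 0, 10, 0, 0, 0, 0, 0, 0, 10]' --squeeze 35

```text
t: 8.2
tcp_pos: [0.4754, -0.0143, 0.0567]
tcp_rot: [[0.258, 0.966, 0.004], [0.966, -0.258, 0.001], [0.002, 0.004, -1.0]]
ft_force: [0.0, 0.4, -0.3]
grip_width: 0.0386
grip_force: 0.0
```

Request:
arm_command --increments '[0, 0, 0, 0, 0, 0, 10, 0, 0, 0, 0, 0, 0, 10, 0, 0, 0, 0, 0, 0, 10, 0, 0, 0, 0, 0, -10, 10, 0, 0, 0, 0, 0, -20, 10, 0, 0, 0, 0, 0, -30, 10, 0, 0, 0, 0, 0, -30, 10, 0, 0, 0, 0, 0, 0, 10]'

```text
t: 8.87
tcp_pos: [0.4778, -0.0149, 0.1508]
tcp_rot: [[0.258, 0.966, 0.012], [0.966, -0.258, -0.0], [0.003, 0.011, -1.0]]
ft_force: [0.8, -0.3, -0.5]
grip_width: 0.0293
grip_force: 34.8
```

```bash
python3 p.py .495,.396,.13,-90,10 .495,.396,.035,-90,10,4; python3 -c "
from h import *
snap('wrist','w3.png',scale=1.42)"
```

```text
t 8.87 p [ 0.4778 -0.0149  0.1508] psi -14.94 q [-0.18  0.28  1.87  0.    0.98  0.08] F [ 0.8 -0.3 -0.5] w 0.0293 gf 34.8
[0.001,-0.001,0.119,36.5,-8.1,1.9,10, 0.001,-0.001,0.119,35.3,-12.4,1.9,10, 0.001,-0.001,0.119,33.5,-16.5,1.9,10, 0.001,-0.001,0.119,31.3,-20.4,1.8,10, 0.001,-0.001,0.119,28.7,-24,1.8,10, 0.001,-0.001,0.119,25.7,-27.2,1.8,10, 0.001,-0.001,0.119,22.3,-30,1.9,10, 0,0,0.119,18.5,-32.5,1.9,10]
[0.001,-0.001,0.119,14.6,-34.4,1.8,10, 0,0,0.119,10.3,-35.9,1.9,10, 0.001,-0.001,0.12,6,-37,1.9,10, 0,0,0,0,0,23.7,10, 0,0,0,0,0,23.8,10, 0,0,0,0,0,23.7,10, 0,0,0,0,0.1,23.8,10, 0,0,0,0,0,0,10]
```

View pics/w3.png

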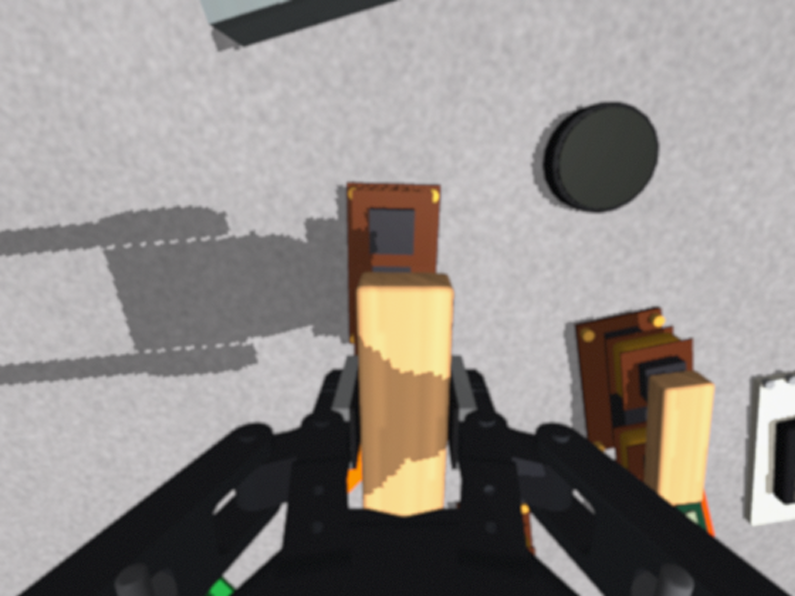

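Request:
arm_command --increments '[0.001, -0.001, 0.119, 36.5, -8.1, 1.9, 10, 0.001, -0.001, 0.119, 35.3, -12.4, 1.9, 10, 0.001, -0.001, 0.119, 33.5, -16.5, 1.9, 10, 0.001, -0.001, 0.119, 31.3, -20.4, 1.8, 10, 0.001, -0.001, 0.119, 28.7, -24, 1.8, 10, 0.001, -0.001, 0.119, 25.7, -27.2, 1.8, 10, 0.001, -0.001, 0.119, 22.3, -30, 1.9, 10, 0, 0, 0.119, 18.5, -32.5, 1.9, 10]'

```text
t: 9.58
tcp_pos: [0.4774, 0.271, 0.1305]
tcp_rot: [[0.921, 0.39, -0.008], [0.39, -0.921, -0.0], [-0.008, -0.003, -1.0]]
ft_force: [1.1, -0.1, 0.1]
grip_width: 0.0295
grip_force: 34.7
```

Request:
arm_command --increments '[0.001, -0.001, 0.119, 14.6, -34.4, 1.8, 10, 0, 0, 0.119, 10.3, -35.9, 1.9, 10, 0.001, -0.001, 0.12, 6, -37, 1.9, 10, 0, 0, 0, 0, 0, 0, 10, 0, 0, 0, 0, 0, 0, 10, 0, 0, 0, 0, 0, 0, 10, 0, 0, 0, 0, 0, 0, 10, 0, 0, 0, 0, 0, 0, 10]'

```text
t: 10.25
tcp_pos: [0.4774, 0.3802, 0.1257]
tcp_rot: [[0.999, 0.047, -0.01], [0.047, -0.999, 0.001], [-0.01, -0.002, -1.0]]
ft_force: [1.2, 0.6, -0.2]
grip_width: 0.0294
grip_force: 34.9
```

```bash
python3 p.py .495,.396,.018,-90,10,5; python3 -c "
from h import *
snap('wrist','w4.png',scale=1.42)"
```

```text
t 10.25 p [0.4774 0.3802 0.1257] psi -87.3 q [0.56 0.48 1.59 0.01 1.07 2.08] F [ 1.2  0.6 -0.2] w 0.0294 gf 34.9
[0,0.002,0.009,3.9,-3,21.5,10, 0,0.002,0.01,3.8,-3,21.5,10, 0,0.002,0.009,3.7,-3,21.5,10, -0.001,0.002,0.01,3.7,-3.1,21.6,10, 0,0.002,0.009,3.6,-3.1,21.5,10, 0,0,0,0,0,0,10, 0,0,0,0,0,0,10, 0,0,0,0,0,0,10]
```

View pics/w4.png

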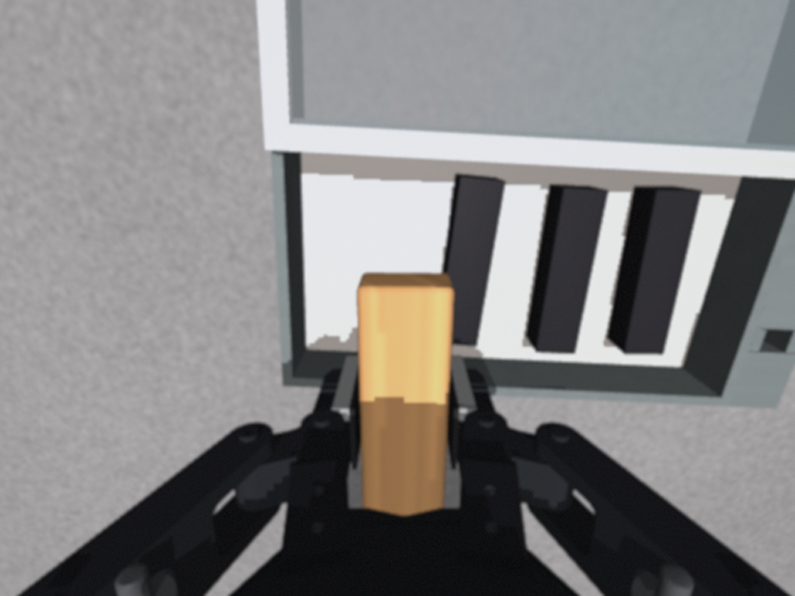

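```bash
python3 - <<'E'
from h import *
f=lambda u,v,z=.037: ray('wrist',u/1.42,v/1.42,z)[:2].round(4)
print('L',f(457,178),f(503,181),f(474,343))
print('M',f(560,186),f(606,190),f(575,353),f(538,350))
print('R',f(655,187),f(698,190),f(664,353),f(625,353))
print('wall',f(300,165,.05),f(285,380,.05),f(785,405,.05),f(310,345,.012))
E
```

```text
L [0.5457 0.3552] [0.5453 0.3303] [0.4483 0.336 ]
M [0.5441 0.2992] [0.5432 0.274 ] [0.4444 0.2727] [0.4453 0.2959]
R [0.546  0.2479] [0.5455 0.2243] [0.447  0.2176] [0.4458 0.2417]
wall [0.5492 0.4361] [0.4247 0.4496] [0.4216 0.1438] [0.4292 0.4426]
```

Request:
arm_command --increments '[0, 0.002, 0.009, 3.9, -3.2, 21.5, 10, 0, 0.002, 0.01, 3.8, -3.2, 21.5, 10, 0, 0.002, 0.009, 3.7, -3.3, 21.5, 10, -0.001, 0.002, 0.01, 3.7, -3.4, 21.5, 10, 0, 0.002, 0.009, 3.6, -3.4, 21.5, 10, 0, 0, 0, 0, 0, 0, 10, 0, 0, 0, 0, 0, 0, 10, 0, 0, 0, 0, 0, 0, 52]'

```text
t: 10.97
tcp_pos: [0.4957, 0.3986, 0.0194]
tcp_rot: [[1.0, 0.0, 0.001], [0.0, -1.0, 0.001], [0.001, -0.001, -1.0]]
ft_force: [-0.0, 0.0, 0.6]
grip_width: 0.0404
grip_force: 0.0
```

Request:
arm_command --increments '[0, 0, 0, 0, 0, 0, 52, 0, 0, 0, 0, 0, 0, 52, 0, 0, 0, 0, 0, 0, 52, 0, 0, 0, 0, 0, -20, 52, 0, 0, 0, 0, 0, -30, 52, 0, 0, 0, 0, 0, -15, 52, 0, 0, 0, 0, 0, 0, 52, 0, 0, 0, 0, 0, 0, 52]'

```text
t: 11.63
tcp_pos: [0.496, 0.3995, 0.085]
tcp_rot: [[1.0, 0.001, 0.003], [0.001, -1.0, 0.003], [0.003, -0.003, -1.0]]
ft_force: [-0.7, -0.2, -0.4]
grip_width: 0.0447
grip_force: 0.0
```

```bash
python3 p.py .496,.343,.083,-88,52,3 .496,.343,.012,-88,52,4
```

```text
t 11.63 p [0.496  0.3995 0.085 ] psi -89.94 q [0.57 0.56 1.57 0.   1.   2.14] F [-0.7 -0.2 -0.4] w 0.0447 gf 0.0
[-0.001,-0.001,-0.011,0,18.8,0.6,52, -0.001,-0.001,-0.011,-0.2,18.9,0.6,52, -0.001,-0.001,-0.012,-0.5,18.8,0.7,52, 0,0,0,0,0,17.7,52, 0,0,0,0,0,17.8,52, 0,0,0,0,0,17.7,52, 0,0,0,0,0,17.8,52, 0,0,0,0,0,0,52]
```

Request:
arm_command --increments '[0, 0, 0.012, 0, 18.8, 0.6, 52, 0, 0, 0.012, 0, 18.9, 0.6, 52, 0, 0, 0.012, 0, 18.8, 0.6, 52, 0, 0, 0, 0, 0, 17.7, 52, 0, 0, 0, 0, 0, 17.8, 52, 0, 0, 0, 0, 0, 17.7, 52, 0, 0, 0, 0, 0, 17.7, 52, 0, 0, 0, 0, 0, 0, 52]'

```text
t: 12.3
tcp_pos: [0.4937, 0.3419, 0.0101]
tcp_rot: [[0.999, -0.035, -0.001], [-0.035, -0.999, 0.0], [-0.001, -0.0, -1.0]]
ft_force: [-0.2, 0.5, 0.1]
grip_width: 0.0444
grip_force: 0.0
```

Request:
arm_command --increments '[0, 0, 0, 0, 0, 0, 10, 0, 0, 0, 0, 0, 0, 10, 0, 0, 0, 0, 0, 0, 10, 0, 0, 0, 0, 0, 0, 10, 0, 0, 0, 0, 0, 0, 10, 0, 0, 0, 0, 0, -10, 10, 0, 0, 0, 0, 0, -10, 10, 0, 0, 0, 0, 0, 0, 10]' --squeeze 70

```text
t: 12.97
tcp_pos: [0.4946, 0.3426, 0.0315]
tcp_rot: [[0.999, -0.035, 0.001], [-0.035, -0.999, 0.001], [0.001, -0.001, -1.0]]
ft_force: [1.3, -0.9, -3.3]
grip_width: 0.0237
grip_force: 69.3
```

```bash
python3 -c "
from h import *
snap('top','c3.png',(255,180,315,240),9)"; python3 p.py .4946,.3426,.14,-92,10 .472,.06,.14,-16,10
```

```text
t 13.02 p [0.4946 0.3425 0.0309] psi -92.01 q [0.49 0.6  1.69 0.   0.86 2.1 ] F [ 0.8 -0.1 -2.8] w 0.0237 gf 69.3
[0,0,0,0,-0.1,-36.4,10, -0.001,0,0,0.1,-0.1,-36.4,10, 0,-0.001,0,0,0,-36.3,10, 0,0,-0.111,-1.1,23.6,0,10, 0,0,-0.111,-3.7,23.3,0,10, 0,0,-0.11,-6.2,22.8,0,10, 0,0,-0.111,-8.7,22,0,10, 0,0,-0.11,-11.1,20.9,0,10]
[0,0,-0.111,-13.3,19.5,0,10, 0,0,-0.11,-15.4,17.9,0,10, 0,0,-0.111,-17.2,16.2,0,10, 0,0,-0.11,-18.9,14.1,0,10, 0,0,-0.111,-20.4,12,0,10, 0,0,-0.11,-21.6,9.7,-0.1,10, 0,0,-0.111,-22.5,7.2,0,10, 0,0,0,0,0,0,10]
```

View pics/c3.png

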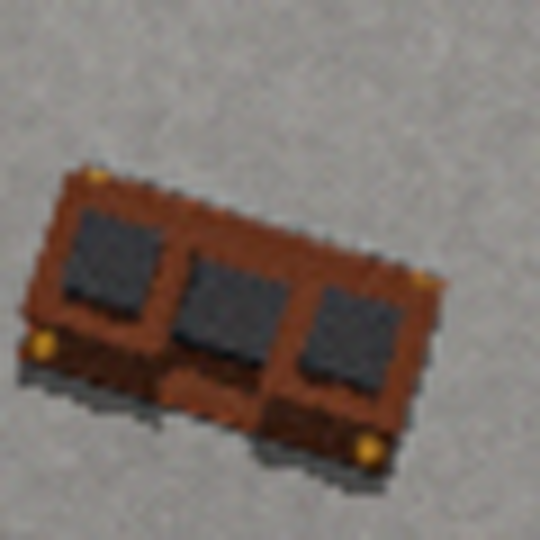

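```bash
python3 - <<'E'
from h import *
a,b=[ray('top',255+u/9,180+v/9,.063) for u,v in((112,263),(352,338))]
d=a-b; print((a+b)/2,np.linalg.norm(d),np.degrees(np.arctan2(d[1],d[0])))
E
```

```text
[ 0.46981473 -0.01189416  0.063     ] 0.07470275524357754 73.82484751638007
```

Request:
arm_command --increments '[0, 0, 0, 0, 0, -36.4, 10, 0, 0, 0, 0, 0, -36.4, 10, 0, 0, 0, 0, 0, -36.3, 10, 0, 0, -0.11, -1.1, 23.6, 0, 10, 0, 0, -0.11, -3.7, 23.3, 0, 10, 0, 0, -0.11, -6.2, 22.8, 0, 10, 0, 0, -0.11, -8.7, 22, 0, 10, 0, 0, -0.11, -11.1, 20.9, 0, 10]'

```text
t: 13.68
tcp_pos: [0.4837, 0.2233, 0.1387]
tcp_rot: [[0.867, 0.497, -0.001], [0.497, -0.867, 0.001], [-0.001, -0.001, -1.0]]
ft_force: [0.0, -1.0, -3.3]
grip_width: 0.0235
grip_force: 70.0
```

Request:
arm_command --increments '[0, 0, -0.11, -13.3, 19.5, 0, 10, 0, 0, -0.11, -15.4, 17.9, 0, 10, 0, 0, -0.11, -17.2, 16.2, 0, 10, 0, 0, -0.11, -18.9, 14.1, 0, 10, 0, 0, -0.11, -20.4, 12, 0, 10, 0, 0, -0.11, -21.6, 9.7, 0, 10, 0, 0, -0.11, -22.5, 7.2, 0, 10, 0, 0, 0, 0, 0, 0, 10]'

```text
t: 14.35
tcp_pos: [0.4696, 0.0566, 0.1385]
tcp_rot: [[0.278, 0.961, -0.002], [0.961, -0.278, -0.001], [-0.001, -0.001, -1.0]]
ft_force: [0.4, -0.6, -2.9]
grip_width: 0.024
grip_force: 69.9
```

```bash
python3 -c "
from h import *
snap('wrist','w5.png',(150,100,430,380),2.1)"; python3 p.py 
```

```text
t 14.4 p [0.4699 0.0581 0.1386] psi -16.53 q [-0.02  0.29  1.89  0.    0.96  0.26] F [ 0.2  0.9 -2.5] w 0.0242 gf 69.9
```

View pics/w5.png

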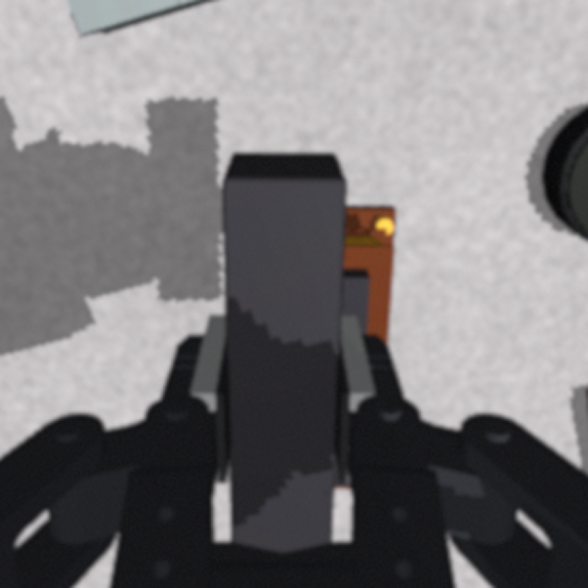

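```bash
cat > off.py <<'E'
# far top edge of the held bar in the tool frame: python3 off.py u1 v1 u2 v2 dz  (raw pixels)
import sys; from h import *
a=[float(x) for x in sys.argv[1:]]; c=np.load('cam_wrist.npz'); o=arm.get_obs(); R=np.array(o['tcp_rot']); p=np.array(o['tcp_pos'])
P=[R.T@(ray('wrist',a[i],a[i+1],p[2]+a[4])-p)*1e3 for i in(0,2)]; print(P[0].round(1),P[1].round(1))
E
python3 off.py $(python3 -c "print(150+226/2.1,100+180/2.1,150+345/2.1,100+180/2.1)") .026
python3 off.py $(python3 -c "print(150+232/2.1,100+480/2.1,150+337/2.1,100+480/2.1)") .026
```

```text
[ 50.2 -11.7 -26. ] [ 50.3  11.7 -26. ]
[-22.7 -12.  -26. ] [-22.5  12.7 -26. ]
```

```bash
python3 - <<'E'
from h import *
c=np.load('cam_wrist.npz'); o=arm.get_obs(); T=np.eye(4);T[:3,:3]=o['tcp_rot'];T[:3,3]=o['tcp_pos']; X=np.linalg.inv(T)@c['E']
T2=np.eye(4);T2[:3,:3]=[[.258,.966,.012],[.966,-.258,0],[.003,.011,-1]];T2[:3,3]=[.4778,-.0149,.1508]; E=T2@X
d=E[:3,:3]@np.linalg.solve(c['K'],[391.5/1.42,231/1.42,1]); print(E[:3,3]+d*(.063-E[2,3])/d[2],'vs',.4698+.0375*np.cos(1.288),-.0119+.0375*np.sin(1.288))
E
python3 p.py .4705,-.0125,.09,-16.2,10,2 .4705,-.0125,.066,-16.2,10,3
```

```text
[0.48156055 0.02401246 0.063     ] vs 0.4802640746123359 0.02411045879334873
t 14.4 p [0.4699 0.0581 0.1386] psi -16.53 q [-0.02  0.29  1.89  0.    0.96  0.26] F [ 0.2  0.9 -2.5] w 0.0242 gf 69.9
[0,0,-0.002,-22.5,6.9,16.2,10, -0.001,0,-0.002,-22.5,6.9,16.2,10, 0,0,-0.002,-22.6,6.8,16.2,10, 0,0,0,0,0,8,10, 0,0,0,0,0,8,10, 0,0,0,0,0,8,10, 0,0,0,0,0,0,10, 0,0,0,0,0,0,10]
```

Request:
arm_command --increments '[0, 0, -0.002, -22.5, 6.9, 16.2, 10, 0, 0, -0.002, -22.5, 6.9, 16.2, 10, 0, 0, -0.002, -22.6, 6.8, 16.2, 10, 0, 0, 0, 0, 0, 8, 10, 0, 0, 0, 0, 0, 8, 10, 0, 0, 0, 0, 0, 6, 10, 0, 0, 0, 0, 0, 0, 10, 0, 0, 0, 0, 0, 0, 10]'

```text
t: 15.07
tcp_pos: [0.4716, -0.0098, 0.0685]
tcp_rot: [[0.276, 0.961, -0.0], [0.961, -0.276, 0.001], [0.001, -0.0, -1.0]]
ft_force: [0.2, 0.1, -3.1]
grip_width: 0.0238
grip_force: 69.8
```

```bash
python3 p.py .4705,-.0125,.062,-16.2,10,3
```

```text
t 15.07 p [ 0.4716 -0.0098  0.0685] psi -15.99 q [-0.17  0.41  1.95  0.    0.78  0.11] F [ 0.2  0.1 -3.1] w 0.0238 gf 69.8
[0,0,0.001,-1,-0.1,2.2,10, 0,-0.001,0.001,-1,-0.1,2.2,10, -0.001,0,0.002,-0.9,-0.1,2.1,10, 0,0,0,0,0,0,10, 0,0,0,0,0,0,10, 0,0,0,0,0,0,10, 0,0,0,0,0,0,10, 0,0,0,0,0,0,10]
```

Request:
arm_command --increments '[0, 0, 0, -1, 0, 2, 10, 0, 0, 0, -1, 0, 2, 10, 0, 0, 0, -0.9, 0, 1.5, 10, 0, 0, 0, 0, 0, 1, 10, 0, 0, 0, 0, 0, 0.5, 10, 0, 0, 0, 0, 0, 0, 10, 0, 0, 0, 0, 0, 0, 10, 0, 0, 0, 0, 0, 0, 10]'

```text
t: 15.73
tcp_pos: [0.4713, -0.0135, 0.0631]
tcp_rot: [[0.276, 0.961, 0.002], [0.961, -0.276, 0.001], [0.002, 0.001, -1.0]]
ft_force: [-2.1, 2.2, 13.6]
grip_width: 0.0236
grip_force: 72.4
```

Request:
arm_command --increments '[0, 0, 0, 0, 0, 0, 60, 0, 0, 0, 0, 0, 0, 60, 0, 0, 0, 0, 0, 0, 60, 0, 0, 0, 0, 0, -10, 60, 0, 0, 0, 0, 0, -25, 60, 0, 0, 0, 0, 0, -35, 100, 0, 0, 0, 0, 0, 0, 100, 0, 0, 0, 0, 0, 0, 100]'

```text
t: 16.4
tcp_pos: [0.4728, -0.014, 0.1334]
tcp_rot: [[0.276, 0.961, 0.005], [0.961, -0.276, 0.0], [0.002, 0.005, -1.0]]
ft_force: [-0.6, 0.0, -0.4]
grip_width: 0.0844
grip_force: 0.0
```

```bash
python3 p.py .4953,-.2986,.14,0,100 
```

```text
t 16.4 p [ 0.4728 -0.014   0.1334] psi -16.04 q [-0.18  0.3   1.9   0.    0.94  0.1 ] F [-0.6  0.  -0.4] w 0.0844 gf 0.0
[0.001,0,-0.035,-33.4,12.5,-0.8,100, 0.001,0,-0.035,-33.8,11.4,-0.8,100, 0.001,0,-0.035,-34.2,10.2,-0.9,100, 0,0,-0.035,-34.6,9,-0.9,100, 0.001,0,-0.035,-34.8,7.7,-0.9,100, 0,0,-0.035,-35.1,6.5,-0.8,100, 0.001,-0.001,-0.035,-35.3,5.3,-0.9,100, 0,0,-0.035,-35.5,4.1,-0.8,100]
```

Request:
arm_command --increments '[0, 0, -0.035, -33.4, 12.5, -0.8, 100, 0, 0, -0.035, -33.8, 11.4, -0.8, 100, 0, 0, -0.035, -34.2, 10.2, -0.9, 100, 0, 0, -0.035, -34.6, 9, -0.9, 100, 0, 0, -0.035, -34.8, 7.7, -0.9, 100, 0, 0, -0.035, -35.1, 6.5, -0.8, 100, 0, 0, -0.035, -35.3, 5.3, -0.9, 100, 0, 0, -0.035, -35.5, 4.1, -0.8, 100]'

```text
t: 17.07
tcp_pos: [0.4925, -0.2996, 0.1365]
tcp_rot: [[-0.001, 1.0, -0.001], [1.0, 0.001, 0.003], [0.003, -0.001, -1.0]]
ft_force: [0.8, 0.6, 0.3]
grip_width: 0.0855
grip_force: 0.0
```

```bash
cat > seg.py <<'E'
from h import *
def blobs(name,box,kind,z,amin):
    im=np.load('cam_%s.npz'%name)['im']; x0,y0,x1,y1=box; c=cv2.resize(im[y0:y1,x0:x1],None,fx=4,fy=4,interpolation=cv2.INTER_CUBIC).astype(int)
    b,g,r=c[...,0],c[...,1],c[...,2]
    m=(r-b>60)&(r>150)&(g>110)&(b>70) if kind=='wood' else (r<95)&(abs(r-b)<28)
    m=cv2.morphologyEx(m.astype(np.uint8),cv2.MORPH_OPEN,np.ones((5,5)))
    for q in cv2.findContours(m,cv2.RETR_EXTERNAL,cv2.CHAIN_APPROX_NONE)[0]:
        if cv2.contourArea(q)<amin*16: continue
        P=np.array([ray(name,x0+(u+.5)/4-.5,y0+(v+.5)/4-.5,z)[:2] for u,v in q[:,0]],np.float32)
        (cx,cy),(w,h),a=cv2.minAreaRect(P); B=cv2.boxPoints(((cx,cy),(w,h),a)); e=max((B[1]-B[0],B[2]-B[1]),key=np.linalg.norm)
        px=q[:,0].mean(0)/4+[x0,y0]
        print(kind,'c',np.round([cx,cy],4),'size',np.round([w,h],3),'long',np.degrees(np.arctan2(e[1],e[0])).round(1)%180,'px',px.round(0))
E
python3 - <<'E'
from seg import *
c=arm.camera('top'); np.savez('cam_top.npz',im=c['pixels'],K=c['K'],E=c['extrinsics'])
blobs('top',(250,130,425,250),'wood',.081,50)
blobs('top',(255,180,315,240),'dark',.088,50)
c=arm.camera('wrist'); np.savez('cam_wrist.npz',im=c['pixels'],K=c['K'],E=c['extrinsics'])
blobs('wrist',(150,0,450,300),'wood',.081,300)
E
python3 p.py
```

```text
wood c [ 0.497  -0.2644] size [0.028 0.023] long 0.2 px [376. 204.]
wood c [ 0.6243 -0.1502] size [0.09 0.03] long 83.2 px [334. 157.]
dark c [ 0.4115 -0.071 ] size [0.048 0.014] long 50.9 px [304. 235.]
dark c [ 0.461  -0.0092] size [0.101 0.047] long 73.0 px [283. 216.]
wood c [ 0.4963 -0.2977] size [0.09 0.03] long 89.8 px [287. 208.]
t 17.17 p [ 0.4943 -0.304   0.1371] psi -0.16 q [-0.67  0.43  1.66 -0.    1.05 -0.67] F [ 0.1  0.4 -0.3] w 0.0856 gf 0.0
```

```bash
python3 p.py .4963,-.2977,.056,-0.2,100,4
```

```text
t 17.17 p [ 0.4943 -0.304   0.1371] psi -0.16 q [-0.67  0.43  1.66 -0.    1.05 -0.67] F [ 0.1  0.4 -0.3] w 0.0856 gf 0.0
[0,0,0,1.6,0.5,20.3,100, 0.001,0.001,0,1.6,0.5,20.3,100, 0,0,0,1.6,0.4,20.2,100, 0.001,0.001,0.001,1.6,0.5,20.3,100, 0,0,0,0,0,0,100, 0,0,0,0,0,0,100, 0,0,0,0,0,0,100, 0,0,0,0,0,0,100]
```

Request:
arm_command --increments '[0, 0, 0, 1.6, 0.5, 20.3, 100, 0, 0, 0, 1.6, 0.5, 20.3, 100, 0, 0, 0, 1.6, 0.4, 20.2, 100, 0, 0, 0, 1.6, 0.5, 20.3, 100, 0, 0, 0, 0, 0, 0, 60, 0, 0, 0, 0, 0, 0, 20, 0, 0, 0, 0, 0, 0, 10, 0, 0, 0, 0, 0, 0, 10]' --squeeze 35

```text
t: 17.83
tcp_pos: [0.4961, -0.2921, 0.058]
tcp_rot: [[-0.0, 1.0, 0.002], [1.0, 0.0, 0.0], [0.0, 0.002, -1.0]]
ft_force: [0.2, -0.9, 0.5]
grip_width: 0.0387
grip_force: 0.0
```

Request:
arm_command --increments '[0, 0, 0, 0, 0, 0, 10, 0, 0, 0, 0, 0, 0, 10, 0, 0, 0, 0, 0, 0, 10, 0, 0, 0, 0, 0, -10, 10, 0, 0, 0, 0, 0, -20, 10, 0, 0, 0, 0, 0, -30, 10, 0, 0, 0, 0, 0, -30, 10, 0, 0, 0, 0, 0, 0, 10]'

```text
t: 18.5
tcp_pos: [0.4984, -0.2942, 0.1533]
tcp_rot: [[-0.0, 1.0, 0.008], [1.0, 0.0, -0.005], [-0.005, 0.008, -1.0]]
ft_force: [0.6, 0.2, 0.7]
grip_width: 0.0294
grip_force: 34.8
```

```bash
python3 p.py .47,.05,.15,-45,10 .496,.3405,.12,-90,10
```

```text
t 18.5 p [ 0.4984 -0.2942  0.1533] psi 0.01 q [-0.65  0.4   1.65  0.    1.07 -0.65] F [0.6 0.2 0.7] w 0.0294 gf 34.8
[0.001,0,0.087,38.2,-3.2,0.2,10, 0.001,0,0.087,37.8,-6.5,0.2,10, 0.001,0,0.087,37.1,-9.7,0.2,10, 0.001,0,0.087,36.2,-12.9,0.2,10, 0.001,0,0.087,34.9,-16,0.2,10, 0.001,0,0.088,33.4,-19,0.2,10, 0.001,0,0.087,31.6,-21.8,0.2,10, 0.002,0,0.088,29.5,-24.5,0.2,10]
[0.001,0.001,0.087,27.3,-27,0.3,10, 0,0,0.098,28,-23.4,3.7,10, 0,0,0.098,25.6,-26,3.8,10, 0,0,0.098,22.9,-28.4,3.7,10, 0,0,0.098,20,-30.5,3.8,10, 0,0,0.098,16.9,-32.3,3.7,10, 0,0,0.099,13.7,-33.7,3.8,10, 0,0,0.098,10.3,-35,3.7,10]
[0,0,0.099,6.8,-35.8,3.8,10, 0,0,0,0,0,0,10, 0,0,0,0,0,0,10, 0,0,0,0,0,0,10, 0,0,0,0,0,0,10, 0,0,0,0,0,0,10, 0,0,0,0,0,0,10, 0,0,0,0,0,0,10]
```

Request:
arm_command --increments '[0, 0, 0.087, 38.2, -3.2, 0.2, 10, 0, 0, 0.087, 37.8, -6.5, 0.2, 10, 0, 0, 0.087, 37.1, -9.7, 0.2, 10, 0, 0, 0.087, 36.2, -12.9, 0.2, 10, 0, 0, 0.087, 34.9, -16, 0.2, 10, 0, 0, 0.088, 33.4, -19, 0.2, 10, 0, 0, 0.087, 31.6, -21.8, 0.2, 10, 0, 0, 0.088, 29.5, -24.5, 0.2, 10]'

```text
t: 19.17
tcp_pos: [0.4695, 0.0157, 0.1462]
tcp_rot: [[0.646, 0.763, 0.001], [0.763, -0.646, 0.001], [0.002, 0.0, -1.0]]
ft_force: [1.3, 0.2, -0.6]
grip_width: 0.0294
grip_force: 34.8
```

Request:
arm_command --increments '[0, 0, 0.087, 27.3, -27, 0.3, 10, 0, 0, 0.098, 28, -23.4, 3.7, 10, 0, 0, 0.098, 25.6, -26, 3.8, 10, 0, 0, 0.098, 22.9, -28.4, 3.7, 10, 0, 0, 0.098, 20, -30.5, 3.8, 10, 0, 0, 0.098, 16.9, -32.3, 3.7, 10, 0, 0, 0.099, 13.7, -33.7, 3.8, 10, 0, 0, 0.098, 10.3, -35, 3.7, 10]'

```text
t: 19.83
tcp_pos: [0.4894, 0.3084, 0.1198]
tcp_rot: [[0.996, 0.094, 0.001], [0.094, -0.996, 0.001], [0.001, -0.001, -1.0]]
ft_force: [0.9, -0.3, 0.4]
grip_width: 0.0294
grip_force: 34.8
```

Request:
arm_command --increments '[0, 0, 0.099, 6.8, -35.8, 3.8, 10, 0, 0, 0, 0, 0, 0, 10, 0, 0, 0, 0, 0, 0, 10, 0, 0, 0, 0, 0, 0, 10, 0, 0, 0, 0, 0, 0, 10, 0, 0, 0, 0, 0, 0, 10, 0, 0, 0, 0, 0, 0, 10, 0, 0, 0, 0, 0, 0, 10]'

```text
t: 20.5
tcp_pos: [0.4932, 0.342, 0.1162]
tcp_rot: [[1.0, -0.001, 0.001], [-0.001, -1.0, 0.001], [0.001, -0.001, -1.0]]
ft_force: [-0.8, 0.2, -0.5]
grip_width: 0.0293
grip_force: 34.9
```

```bash
python3 p.py .496,.3405,.018,-90,10,6; python3 - <<'E'
from seg import *
c=arm.camera('wrist'); np.savez('cam_wrist.npz',im=c['pixels'],K=c['K'],E=c['extrinsics'])
blobs('wrist',(150,0,560,300),'wood',.030,300)
blobs('wrist',(150,0,560,300),'dark',.037,300)
c=arm.camera('top'); np.savez('cam_top.npz',im=c['pixels'],K=c['K'],E=c['extrinsics'])
blobs('top',(340,180,420,250),'dark',.063,20)
blobs('top',(340,180,420,250),'wood',.081,20)
E
```

```text
t 20.5 p [0.4932 0.342  0.1162] psi -90.07 q [0.49 0.48 1.63 0.   1.03 2.06] F [-0.8  0.2 -0.5] w 0.0293 gf 34.9
[0,0,0,0.5,0.3,16.4,10, 0,0,0,0.5,0.3,16.4,10, 0,0,0,0.4,0.2,16.3,10, 0,0,0,0.5,0.3,16.4,10, -0.001,0,-0.001,0.4,0.2,16.3,10, 0,-0.001,0,0.5,0.3,16.4,10, 0,0,0,0,0,0,10, 0,0,0,0,0,0,10]
wood c [0.4487 0.3426] size [0.056 0.087] long 179.9 px [285. 260.]
wood c [0.4958 0.397 ] size [0.029 0.089] long 178.7 px [219. 207.]
dark c [0.4577 0.1533] size [0.015 0.017] long 91.1 px [508. 252.]
dark c [0.4974 0.2376] size [0.102 0.033] long 2.5 px [416. 202.]
dark c [0.4811 0.2263] size [0.178 0.142] long 89.9 px [417. 223.]
dark c [0.4818 0.4109] size [0.082 0.143] long 179.7 px [186. 240.]
dark c [ 0.4516 -0.3158] size [0.043 0.01 ] long 87.2 px [395. 223.]
dark c [ 0.4579 -0.245 ] size [0.041 0.009] long 82.8 px [368. 220.]
dark c [ 0.4872 -0.2939] size [0.027 0.03 ] long 175.5 px [387. 209.]
dark c [ 0.4905 -0.3336] size [0.027 0.027] long 175.0 px [402. 209.]
dark c [ 0.4972 -0.2592] size [0.026 0.028] long 175.6 px [374. 206.]
```

Request:
arm_command --increments '[0, 0, 0, 0.5, 0.3, 16.4, 10, 0, 0, 0, 0.5, 0.3, 16.4, 10, 0, 0, 0, 0.5, 0.3, 16.4, 10, 0, 0, 0, 0.5, 0.3, 16.4, 10, 0, 0, 0, 0.5, 0.3, 16.4, 10, 0, 0, 0, 0.5, 0.3, 16.4, 10, 0, 0, 0, 0, 0, 0, 10, 0, 0, 0, 0, 0, 0, 52]'

```text
t: 21.27
tcp_pos: [0.4954, 0.3407, 0.0169]
tcp_rot: [[1.0, -0.0, -0.001], [-0.0, -1.0, 0.0], [-0.001, -0.0, -1.0]]
ft_force: [-0.4, 0.4, -0.1]
grip_width: 0.0403
grip_force: 0.0
```

Request:
arm_command --increments '[0, 0, 0, 0, 0, 0, 52, 0, 0, 0, 0, 0, 0, 52, 0, 0, 0, 0, 0, 0, 52, 0, 0, 0, 0, 0, -20, 52, 0, 0, 0, 0, 0, -30, 52, 0, 0, 0, 0, 0, -15, 52, 0, 0, 0, 0, 0, 0, 52, 0, 0, 0, 0, 0, 0, 52]'

```text
t: 21.93
tcp_pos: [0.4971, 0.3418, 0.0842]
tcp_rot: [[1.0, -0.0, 0.004], [-0.0, -1.0, 0.003], [0.004, -0.003, -1.0]]
ft_force: [0.5, -0.6, -1.2]
grip_width: 0.0443
grip_force: 0.0
```

```bash
python3 p.py .496,.2835,.083,-89,52,3 .496,.2835,.0125,-89,52,4
```

```text
t 21.93 p [0.4971 0.3418 0.0842] psi -90.01 q [0.49 0.52 1.65 0.   0.96 2.06] F [ 0.5 -0.6 -1.2] w 0.0443 gf 0.0
[-0.001,-0.001,-0.006,-0.4,19.4,0.3,52, -0.001,-0.001,-0.006,-0.5,19.4,0.4,52, -0.001,-0.002,-0.006,-0.5,19.5,0.4,52, 0,0,0,0,0,17.6,52, 0,0,0,0,0,17.6,52, 0,0,0,0,0,17.6,52, 0,0,0,0,0,17.7,52, 0,0,0,0,0,0,52]
```

Request:
arm_command --increments '[0, 0, -0.006, -0.4, 19.4, 0.3, 52, 0, 0, -0.006, -0.5, 19.4, 0.4, 52, 0, 0, -0.006, -0.5, 19.5, 0.4, 52, 0, 0, 0, 0, 0, 17.6, 52, 0, 0, 0, 0, 0, 17.6, 52, 0, 0, 0, 0, 0, 17.6, 52, 0, 0, 0, 0, 0, 17.7, 52, 0, 0, 0, 0, 0, 0, 52]'

```text
t: 22.6
tcp_pos: [0.4942, 0.2824, 0.0101]
tcp_rot: [[1.0, 0.018, -0.001], [0.018, -1.0, 0.0], [-0.001, -0.0, -1.0]]
ft_force: [-0.3, -0.4, -0.0]
grip_width: 0.0441
grip_force: 0.0
```

Request:
arm_command --increments '[0, 0, 0, 0, 0, 0, 10, 0, 0, 0, 0, 0, 0, 10, 0, 0, 0, 0, 0, 0, 10, 0, 0, 0, 0, 0, 0, 10, 0, 0, 0, 0, 0, 0, 10, 0, 0, 0, 0, 0, -10, 10, 0, 0, 0, 0, 0, -30, 10, 0, 0, 0, 0, 0, -40, 10]' --squeeze 70

```text
t: 23.27
tcp_pos: [0.4911, 0.2811, 0.0879]
tcp_rot: [[1.0, 0.018, -0.008], [0.018, -1.0, -0.003], [-0.008, 0.002, -1.0]]
ft_force: [1.0, -0.0, -2.6]
grip_width: 0.0238
grip_force: 69.3
```

```bash
python3 p.py .48,.04,.15,-40,10 .5,-.23,.14,-5,10
```

```text
t 23.27 p [0.4911 0.2811 0.0879] psi -88.98 q [0.4  0.48 1.73 0.   0.94 1.95] F [ 1.  -0.  -2.6] w 0.0238 gf 69.3
[0,0.001,-0.107,-2,30.1,-7.7,10, 0,0.001,-0.107,-5.2,29.8,-7.7,10, 0,0.001,-0.107,-8.3,29,-7.7,10, 0,0.001,-0.107,-11.4,28,-7.7,10, 0,0.001,-0.107,-14.3,26.6,-7.7,10, 0,0.001,-0.107,-17,24.9,-7.7,10, -0.001,0.001,-0.106,-19.6,23,-7.7,10, 0,0.001,-0.107,-21.9,20.7,-7.7,10]
[0,0,-0.087,-27.7,27,1.4,10, 0,0,-0.087,-30,24.5,1.4,10, 0,0,-0.087,-32,21.8,1.4,10, 0,0,-0.087,-33.7,18.9,1.5,10, 0,0,-0.088,-35.2,15.9,1.4,10, 0,0,-0.087,-36.5,12.7,1.5,10, -0.001,0,-0.088,-37.5,9.6,1.4,10, 0,0,0,0,0,0,10]
```

Request:
arm_command --increments '[0, 0, -0.107, -2, 30.1, -7.7, 10, 0, 0.001, -0.107, -5.2, 29.8, -7.7, 10, 0, 0.001, -0.107, -8.3, 29, -7.7, 10, 0, 0.001, -0.107, -11.4, 28, -7.7, 10, 0, 0.001, -0.107, -14.3, 26.6, -7.7, 10, 0, 0.001, -0.107, -17, 24.9, -7.7, 10, 0, 0.001, -0.106, -19.6, 23, -7.7, 10, 0, 0.001, -0.107, -21.9, 20.7, -7.7, 10]'

```text
t: 23.93
tcp_pos: [0.4817, 0.0402, 0.1513]
tcp_rot: [[0.638, 0.77, 0.004], [0.77, -0.638, 0.005], [0.006, 0.0, -1.0]]
ft_force: [0.8, 0.1, -2.3]
grip_width: 0.0237
grip_force: 69.5
```

Request:
arm_command --increments '[0, 0, -0.087, -27.7, 27, 1.4, 10, 0, 0, -0.087, -30, 24.5, 1.4, 10, 0, 0, -0.087, -32, 21.8, 1.4, 10, 0, 0, -0.087, -33.7, 18.9, 1.5, 10, 0, 0, -0.088, -35.2, 15.9, 1.4, 10, 0, 0, -0.087, -36.5, 12.7, 1.5, 10, 0, 0, -0.088, -37.5, 9.6, 1.4, 10, 0, 0, 0, 0, 0, 0, 10]'

```text
t: 24.6
tcp_pos: [0.5043, -0.2357, 0.1401]
tcp_rot: [[0.086, 0.996, 0.008], [0.996, -0.086, 0.0], [0.001, 0.008, -1.0]]
ft_force: [0.3, -1.3, -2.3]
grip_width: 0.0238
grip_force: 69.3
```

```bash
python3 - <<'E'
from seg import *
c=arm.camera('wrist'); np.savez('cam_wrist.npz',im=c['pixels'],K=c['K'],E=c['extrinsics'])
im=c['pixels'][:,285].astype(int).sum(1)//3; print([ (v,int(im[v])) for v in range(150,215,2)])
r=c['pixels'][205].astype(int).sum(1)//3; print([(u,int(r[u])) for u in range(245,330,3)])
c=arm.camera('top'); np.savez('cam_top.npz',im=c['pixels'],K=c['K'],E=c['extrinsics'])
blobs('top',(345,185,420,235),'dark',.063,20)
E
python3 p.py
```

```text
[(150, 205), (152, 206), (154, 212), (156, 213), (158, 216), (160, 213), (162, 203), (164, 200), (166, 204), (168, 208), (170, 206), (172, 207), (174, 206), (176, 211), (178, 157), (180, 37), (182, 26), (184, 26), (186, 26), (188, 24), (190, 29), (192, 54), (194, 72), (196, 76), (198, 75), (200, 75), (202, 75), (204, 74), (206, 76), (208, 74), (210, 74), (212, 72), (214, 75)]
[(245, 125), (248, 92), (251, 128), (254, 121), (257, 66), (260, 72), (263, 72), (266, 73), (269, 72), (272, 73), (275, 74), (278, 74), (281, 74), (284, 75), (287, 75), (290, 75), (293, 75), (296, 76), (299, 77), (302, 75), (305, 75), (308, 76), (311, 76), (314, 148), (317, 205), (320, 209), (323, 208), (326, 204), (329, 205)]
dark c [ 0.4241 -0.2083] size [0.012 0.051] long 91.3 px [354. 233.]
dark c [ 0.4908 -0.3337] size [0.027 0.026] long 84.9 px [402. 209.]
dark c [ 0.4951 -0.3091] size [0.155 0.148] long 61.8 px [391. 209.]
dark c [ 0.5222 -0.197 ] size [0.014 0.077] long 149.4 px [351. 196.]
t 24.7 p [ 0.5025 -0.2296  0.1396] psi -5.2 q [-0.56  0.39  1.72  0.01  1.03 -0.47] F [-0.9  0.9 -2.5] w 0.0236 gf 69.4
```

```bash
python3 off.py 256.5 191 313 191 .026; python3 off.py 258 179 310 179 .001; echo prev; python3 off.py 257.6 173.5 310 173.5 .001
python3 p.py .493,-.2962,.09,-5.1,10,2 .493,-.2962,.069,-5.1,10,3
```

```text
[ 43.7 -10.  -25.8] [ 43.7  13.6 -25.7]
[ 42.6 -11.4  -0.8] [42.6 14.6 -0.7]
prev
[ 45.4 -11.5  -0.8] [45.4 14.5 -0.7]
t 24.7 p [ 0.5025 -0.2296  0.1396] psi -5.2 q [-0.56  0.39  1.72  0.01  1.03 -0.47] F [-0.9  0.9 -2.5] w 0.0236 gf 69.4
[0.001,-0.002,-0.001,-22.5,-1.2,16.4,10, 0.002,-0.002,0,-22.4,-1.2,16.4,10, 0.001,-0.002,-0.001,-22.5,-1.2,16.5,10, 0,0,0,0,0,7,10, 0,0,0,0,0,7,10, 0,0,0,0,0,7,10, 0,0,0,0,0,0,10, 0,0,0,0,0,0,10]
```

```bash
python3 p.py .4948,-.2963,.09,-5.1,10,2 .4948,-.2963,.068,-5.1,10,3
```

```text
t 24.7 p [ 0.5025 -0.2296  0.1396] psi -5.2 q [-0.56  0.39  1.72  0.01  1.03 -0.47] F [-0.9  0.9 -2.5] w 0.0236 gf 69.4
[0.001,-0.002,-0.001,-22.5,-0.6,16.4,10, 0.002,-0.002,0,-22.4,-0.6,16.4,10, 0.001,-0.002,-0.001,-22.4,-0.6,16.5,10, 0,0,0,0,0,7.3,10, 0,0,0,0,0,7.4,10, 0,0,0,0,0,7.3,10, 0,0,0,0,0,0,10, 0,0,0,0,0,0,10]
```

Request:
arm_command --increments '[0.001, -0.002, 0, -22.5, -0.6, 16.4, 10, 0.002, -0.002, 0, -22.4, -0.6, 16.4, 10, 0.001, -0.002, 0, -22.4, -0.6, 16.5, 10, 0, 0, 0, 0, 0, 7.3, 10, 0, 0, 0, 0, 0, 7.3, 10, 0, 0, 0, 0, 0, 5, 10, 0, 0, 0, 0, 0, 0, 10, 0, 0, 0, 0, 0, 0, 10]'

```text
t: 25.37
tcp_pos: [0.496, -0.2938, 0.0717]
tcp_rot: [[0.086, 0.996, 0.001], [0.996, -0.086, -0.0], [-0.0, 0.001, -1.0]]
ft_force: [0.8, 0.8, -3.0]
grip_width: 0.0239
grip_force: 69.3
```

```bash
python3 p.py .4948,-.2963,.062,-5.1,10,3
```

```text
t 25.37 p [ 0.496  -0.2938  0.0717] psi -4.92 q [-0.65  0.51  1.72  0.    0.91 -0.57] F [ 0.8  0.8 -3. ] w 0.0239 gf 69.3
[0,0,0.001,-0.9,-0.3,3.2,10, 0.001,0,0.001,-0.8,-0.4,3.2,10, 0,0,0.001,-0.9,-0.3,3.3,10, 0,0,0,0,0,0,10, 0,0,0,0,0,0,10, 0,0,0,0,0,0,10, 0,0,0,0,0,0,10, 0,0,0,0,0,0,10]
```

Request:
arm_command --increments '[0, 0, 0.001, -0.9, -0.3, 3.2, 10, 0, 0, 0.001, -0.8, -0.4, 3.2, 10, 0, 0, 0.001, -0.8, -0.3, 2, 10, 0, 0, 0, 0, 0, 1, 10, 0, 0, 0, 0, 0, 0.5, 10, 0, 0, 0, 0, 0, 0.5, 10, 0, 0, 0, 0, 0, 0, 10, 0, 0, 0, 0, 0, 0, 10]'

```text
t: 26.03
tcp_pos: [0.4951, -0.2977, 0.0631]
tcp_rot: [[0.09, 0.996, 0.003], [0.996, -0.09, -0.001], [-0.001, 0.003, -1.0]]
ft_force: [-2.9, 3.2, 13.8]
grip_width: 0.0238
grip_force: 71.7
```

Request:
arm_command --increments '[0, 0, 0, 0, 0, 0, 60, 0, 0, 0, 0, 0, 0, 60, 0, 0, 0, 0, 0, 0, 60, 0, 0, 0, 0, 0, -10, 60, 0, 0, 0, 0, 0, -25, 60, 0, 0, 0, 0, 0, -35, 100, 0, 0, 0, 0, 0, 0, 100, 0, 0, 0, 0, 0, 0, 100]'

```text
t: 26.7
tcp_pos: [0.4965, -0.299, 0.1341]
tcp_rot: [[0.09, 0.996, 0.006], [0.996, -0.09, -0.005], [-0.004, 0.007, -1.0]]
ft_force: [-0.5, -0.0, 0.1]
grip_width: 0.0843
grip_force: 0.0
```

```bash
python3 p.py .6243,-.1502,.14,-6.8,100,7
```

```text
t 26.7 p [ 0.4965 -0.299   0.1341] psi -5.15 q [-0.66  0.43  1.67  0.    1.03 -0.57] F [-0.5 -0.   0.1] w 0.0843 gf 0.0
[0.001,0.001,0.004,22.8,16.3,-0.8,100, 0.001,0,0.004,22.9,16.2,-0.8,100, 0.001,0.001,0.004,22.9,16.1,-0.8,100, 0.001,0,0.004,23,16,-0.8,100, 0.001,0.001,0.004,23.1,15.9,-0.9,100, 0.001,0,0.004,23.1,15.8,-0.9,100, 0.001,0.001,0.005,23.2,15.7,-0.8,100, 0,0,0,0,0,0,100]
```

Request:
arm_command --increments '[0.001, 0.001, 0.004, 22.8, 16.3, -0.8, 100, 0.001, 0, 0.004, 22.9, 16.2, -0.8, 100, 0.001, 0.001, 0.004, 22.9, 16.1, -0.8, 100, 0.001, 0, 0.004, 23, 16, -0.8, 100, 0.001, 0.001, 0.004, 23.1, 15.9, -0.9, 100, 0.001, 0, 0.004, 23.1, 15.8, -0.9, 100, 0.001, 0.001, 0.005, 23.2, 15.7, -0.8, 100, 0, 0, 0, 0, 0, 0, 100]'

```text
t: 27.37
tcp_pos: [0.6253, -0.145, 0.1365]
tcp_rot: [[0.116, 0.993, -0.003], [0.993, -0.116, 0.005], [0.005, -0.004, -1.0]]
ft_force: [1.4, 0.5, -0.1]
grip_width: 0.0856
grip_force: 0.0
```

```bash
python3 - <<'E'
from seg import *
c=arm.camera('wrist'); np.savez('cam_wrist.npz',im=c['pixels'],K=c['K'],E=c['extrinsics'])
blobs('wrist',(150,0,450,300),'wood',.081,300)
E
python3 p.py .6243,-.1502,.056,-6.8,100,4
```

```text
wood c [ 0.6237 -0.1502] size [0.09 0.03] long 83.3 px [284. 228.]
t 27.42 p [ 0.6235 -0.1467  0.1362] psi -6.64 q [-0.34  0.51  1.51  0.    1.12 -0.23] F [-0.9 -0.1 -0.6] w 0.0854 gf 0.0
[-0.001,-0.001,0.001,-0.9,0.4,20.1,100, -0.002,-0.001,0.001,-0.9,0.4,20,100, -0.001,-0.001,0,-0.9,0.3,20.1,100, -0.002,-0.001,0.001,-0.8,0.4,20,100, 0,0,0,0,0,0,100, 0,0,0,0,0,0,100, 0,0,0,0,0,0,100, 0,0,0,0,0,0,100]
```

Request:
arm_command --increments '[-0.001, -0.001, 0, -0.9, 0.4, 20, 100, -0.002, -0.001, 0, -0.9, 0.4, 20, 100, -0.001, -0.001, 0, -0.9, 0.3, 20, 100, -0.002, -0.001, 0, -0.8, 0.4, 20, 100, 0, 0, 0, 0, 0, 0, 60, 0, 0, 0, 0, 0, 0, 20, 0, 0, 0, 0, 0, 0, 10, 0, 0, 0, 0, 0, 0, 10]' --squeeze 35

```text
t: 28.08
tcp_pos: [0.6242, -0.1531, 0.0585]
tcp_rot: [[0.119, 0.993, 0.003], [0.993, -0.119, -0.002], [-0.002, 0.003, -1.0]]
ft_force: [-0.0, -0.5, 0.5]
grip_width: 0.0387
grip_force: 0.0
```

Request:
arm_command --increments '[0, 0, 0, 0, 0, 0, 10, 0, 0, 0, 0, 0, 0, 10, 0, 0, 0, 0, 0, 0, 10, 0, 0, 0, 0, 0, -10, 10, 0, 0, 0, 0, 0, -20, 10, 0, 0, 0, 0, 0, -30, 10, 0, 0, 0, 0, 0, -30, 10, 0, 0, 0, 0, 0, 0, 10]'

```text
t: 28.75
tcp_pos: [0.6272, -0.1534, 0.154]
tcp_rot: [[0.118, 0.993, 0.011], [0.993, -0.118, -0.005], [-0.003, 0.011, -1.0]]
ft_force: [1.2, -0.5, -0.2]
grip_width: 0.0295
grip_force: 35.0
```

```bash
python3 p.py .55,.1,.16,-50,10 .496,.284,.12,-90,10
```

```text
t 28.75 p [ 0.6272 -0.1534  0.154 ] psi -6.8 q [-0.35  0.49  1.5  -0.    1.14 -0.23] F [ 1.2 -0.5 -0.2] w 0.0295 gf 35.0
[0.002,0,0.108,34.6,-15.2,-1.1,10, 0.002,0,0.108,32.8,-18.9,-1.1,10, 0.002,0,0.108,30.6,-22.3,-1.1,10, 0.001,0,0.107,28,-25.5,-1,10, 0.002,0,0.108,25.1,-28.3,-1,10, 0.001,0,0.107,21.9,-30.8,-0.9,10, 0.002,-0.001,0.108,18.5,-33.1,-0.9,10, 0,0,0.116,12.8,-29.3,6.7,10]
[0,0,0.116,9.4,-30.5,6.7,10, 0,0,0.117,5.7,-31.4,6.7,10, 0,0,0.116,2,-31.9,6.6,10, 0,0,0.117,-1.6,-31.9,6.7,10, 0,0,0.116,-5.4,-31.6,6.6,10, 0,0,0,0,0,0,10, 0,0,0,0,0,0,10, 0,0,0,0,0,0,10]
```

Request:
arm_command --increments '[0.002, 0, 0.108, 34.6, -15.2, -1.1, 10, 0.002, 0, 0.108, 32.8, -18.9, -1.1, 10, 0.002, 0, 0.108, 30.6, -22.3, -1.1, 10, 0.001, 0, 0.107, 28, -25.5, -1, 10, 0.002, 0, 0.108, 25.1, -28.3, -1, 10, 0.001, 0, 0.107, 21.9, -30.8, -0.9, 10, 0.002, 0, 0.108, 18.5, -33.1, -0.9, 10, 0, 0, 0.116, 12.8, -29.3, 6.7, 10]'

```text
t: 29.42
tcp_pos: [0.5369, 0.1343, 0.1498]
tcp_rot: [[0.838, 0.545, -0.007], [0.545, -0.838, 0.005], [-0.003, -0.008, -1.0]]
ft_force: [1.4, 0.4, -0.7]
grip_width: 0.0296
grip_force: 34.9
```

Request:
arm_command --increments '[0, 0, 0.116, 9.4, -30.5, 6.7, 10, 0, 0, 0.117, 5.7, -31.4, 6.7, 10, 0, 0, 0.116, 2, -31.9, 6.6, 10, 0, 0, 0.117, -1.6, -31.9, 6.7, 10, 0, 0, 0.116, -5.4, -31.6, 6.6, 10, 0, 0, 0, 0, 0, 0, 10, 0, 0, 0, 0, 0, 0, 10, 0, 0, 0, 0, 0, 0, 10]'

```text
t: 30.08
tcp_pos: [0.492, 0.2851, 0.1162]
tcp_rot: [[1.0, 0.003, -0.009], [0.003, -1.0, 0.004], [-0.009, -0.004, -1.0]]
ft_force: [-0.1, -0.6, 0.0]
grip_width: 0.0294
grip_force: 34.9
```

```bash
python3 - <<'E'
from seg import *
c=arm.camera('wrist'); np.savez('cam_wrist.npz',im=c['pixels'],K=c['K'],E=c['extrinsics'])
blobs('wrist',(0,0,560,300),'wood',.030,200)
blobs('wrist',(250,0,560,300),'dark',.037,300)
c=arm.camera('top'); np.savez('cam_top.npz',im=c['pixels'],K=c['K'],E=c['extrinsics'])
blobs('top',(300,135,360,180),'dark',.063,20)
E
python3 p.py .496,.2855,.018,-90,10,6
```

```text
wood c [0.4542 0.2858] size [0.104 0.056] long 0.4 px [285. 245.]
wood c [0.4919 0.3402] size [0.083 0.029] long 0.1 px [218. 204.]
wood c [0.4957 0.397 ] size [0.029 0.089] long 178.8 px [150. 201.]
dark c [0.4575 0.1567] size [0.016 0.017] long 90.2 px [437. 251.]
dark c [0.4858 0.0766] size [0.065 0.028] long 17.3 px [543. 221.]
dark c [0.4798 0.2054] size [0.1   0.152] long 175.5 px [378. 216.]
dark c [0.6045 0.1311] size [0.044 0.061] long 107.3 px [520.  53.]
dark c [ 0.5762 -0.1769] size [0.04  0.009] long 86.2 px [343. 176.]
dark c [ 0.5798 -0.1054] size [0.008 0.04 ] long 91.3 px [317. 174.]
dark c [ 0.6135 -0.1488] size [0.029 0.03 ] long 177.4 px [333. 162.]
dark c [ 0.6217 -0.1868] size [0.027 0.026] long 0.4 px [347. 160.]
dark c [ 0.6235 -0.1125] size [0.028 0.025] long 0.8 px [320. 158.]
t 30.18 p [0.4926 0.2844 0.1164] psi -89.99 q [0.4  0.44 1.7  0.01 1.01 1.96] F [-0.8 -0.2  0.4] w 0.0296 gf 34.9
[-0.001,0.001,0,0.7,-0.1,16.4,10, -0.001,0.002,0,0.7,-0.1,16.4,10, -0.001,0.001,0,0.7,-0.2,16.4,10, 0,0.002,0,0.6,-0.2,16.4,10, -0.001,0.001,0,0.6,-0.1,16.4,10, 0,0.002,0,0.7,-0.2,16.3,10, 0,0,0,0,0,0,10, 0,0,0,0,0,0,10]
```

Request:
arm_command --increments '[-0.001, 0.001, 0, 0.7, -0.2, 16.4, 10, -0.001, 0.002, 0, 0.7, -0.2, 16.4, 10, -0.001, 0.001, 0, 0.7, -0.2, 16.4, 10, 0, 0.002, 0, 0.6, -0.2, 16.4, 10, 0, 0.001, 0, 0.6, -0.2, 16.4, 10, 0, 0.002, 0, 0.7, -0.2, 16.3, 10, 0, 0, 0, 0, 0, 0, 10, 0, 0, 0, 0, 0, 0, 47]'

```text
t: 30.85
tcp_pos: [0.4954, 0.2855, 0.0174]
tcp_rot: [[1.0, -0.001, -0.002], [-0.001, -1.0, 0.0], [-0.002, -0.0, -1.0]]
ft_force: [0.2, 0.6, 0.4]
grip_width: 0.0396
grip_force: 0.0
```

Request:
arm_command --increments '[0, 0, 0, 0, 0, 0, 47, 0, 0, 0, 0, 0, 0, 47, 0, 0, 0, 0, 0, 0, 47, 0, 0, 0, 0, 0, -20, 47, 0, 0, 0, 0, 0, -30, 47, 0, 0, 0, 0, 0, -15, 47, 0, 0, 0, 0, 0, 0, 47, 0, 0, 0, 0, 0, 0, 47]'

```text
t: 31.52
tcp_pos: [0.4966, 0.2872, 0.0843]
tcp_rot: [[1.0, 0.0, 0.003], [-0.0, -1.0, 0.003], [0.003, -0.003, -1.0]]
ft_force: [0.1, 1.2, 0.0]
grip_width: 0.0399
grip_force: 0.0
```

```bash
python3 p.py .496,.232,.083,-87.5,47,3 .496,.232,.0125,-87.5,47,4; python3 - <<'E'
from seg import *
c=arm.camera('wrist'); np.savez('cam_wrist.npz',im=c['pixels'],K=c['K'],E=c['extrinsics'])
blobs('wrist',(0,0,560,300),'wood',.030,200)
blobs('wrist',(300,100,400,260),'dark',.037,300)
E
```

```text
t 31.52 p [0.4966 0.2872 0.0843] psi -90.0 q [0.4  0.49 1.72 0.   0.93 1.97] F [0.1 1.2 0. ] w 0.0399 gf 0.0
[-0.001,-0.001,-0.015,-0.2,18.4,0.4,47, -0.001,-0.001,-0.014,-0.5,18.4,0.4,47, -0.001,-0.001,-0.015,-0.7,18.4,0.4,47, 0,0,0,0,0,17.6,47, 0,0,0,0,0,17.6,47, 0,0,0,0,0,17.6,47, 0,0,0,0,0,17.7,47, 0,0,0,0,0,0,47]
wood c [0.4896 0.3402] size [0.088 0.029] long 0.0 px [211. 228.]
wood c [0.4957 0.397 ] size [0.029 0.089] long 178.8 px [134. 222.]
wood c [0.498  0.2851] size [0.087 0.029] long 0.1 px [287. 224.]
dark c [0.5108 0.2403] size [0.077 0.04 ] long 0.0 px [356. 214.]
```

Request:
arm_command --increments '[0, 0, -0.015, -0.2, 18.2, 0.4, 47, 0, 0, -0.014, -0.5, 18.2, 0.4, 47, 0, 0, -0.015, -0.7, 18.2, 0.4, 47, 0, 0, 0, 0, 0, 17.6, 47, 0, 0, 0, 0, 0, 17.6, 47, 0, 0, 0, 0, 0, 17.6, 47, 0, 0, 0, 0, 0, 17.6, 47, 0, 0, 0, 0, 0, 0, 47]'

```text
t: 32.23
tcp_pos: [0.494, 0.2318, 0.0106]
tcp_rot: [[0.999, 0.044, -0.002], [0.044, -0.999, 0.0], [-0.002, -0.001, -1.0]]
ft_force: [0.0, 0.3, 2.8]
grip_width: 0.0401
grip_force: 0.7
```

Request:
arm_command --increments '[0, 0, 0, 0, 0, 0, 10, 0, 0, 0, 0, 0, 0, 10, 0, 0, 0, 0, 0, 0, 10, 0, 0, 0, 0, 0, 0, 10, 0, 0, 0, 0, 0, 0, 10, 0, 0, 0, 0, 0, -10, 10, 0, 0, 0, 0, 0, -30, 10, 0, 0, 0, 0, 0, -40, 10]' --squeeze 70

```text
t: 32.9
tcp_pos: [0.4907, 0.2307, 0.088]
tcp_rot: [[0.999, 0.044, -0.01], [0.044, -0.999, -0.002], [-0.01, 0.001, -1.0]]
ft_force: [1.0, -0.4, -2.5]
grip_width: 0.0238
grip_force: 69.2
```

```bash
python3 p.py .47,.15,.15,-60,10 .622,-.08,.14,-1.5,10
```

```text
t 32.9 p [0.4907 0.2307 0.088 ] psi -87.49 q [0.31 0.45 1.78 0.   0.92 1.84] F [ 1.  -0.4 -2.5] w 0.0238 gf 69.2
[0,0.003,-0.12,-6.2,20,-15.4,10, 0,0.002,-0.12,-8.5,19,-15.4,10, 0,0.003,-0.12,-10.7,17.9,-15.4,10, -0.001,0.002,-0.12,-12.8,16.5,-15.5,10, 0,0,-0.113,1.8,30.6,1.1,10, 0,0,-0.113,-1.6,30.6,1.1,10, 0,0,-0.114,-5,30.2,1.1,10, 0,0,-0.113,-8.5,29.4,1.1,10]
[0,0,-0.114,-11.7,28.3,1.1,10, 0,0,-0.113,-14.9,26.8,1.1,10, 0,0,-0.114,-17.8,24.9,1.1,10, 0,0,-0.113,-20.5,22.8,1.1,10, 0,0,-0.114,-22.9,20.3,1.2,10, 0,0,0,0,0,0,10, 0,0,0,0,0,0,10, 0,0,0,0,0,0,10]
```

Request:
arm_command --increments '[0, 0.003, -0.12, -6.2, 20, -15.4, 10, 0, 0.002, -0.12, -8.5, 19, -15.4, 10, 0, 0.003, -0.12, -10.7, 17.9, -15.4, 10, 0, 0.002, -0.12, -12.8, 16.5, -15.5, 10, 0, 0, -0.113, 1.8, 30.6, 1.1, 10, 0, 0, -0.113, -1.6, 30.6, 1.1, 10, 0, 0, -0.114, -5, 30.2, 1.1, 10, 0, 0, -0.113, -8.5, 29.4, 1.1, 10]'

```text
t: 33.57
tcp_pos: [0.5401, 0.0478, 0.1472]
tcp_rot: [[0.555, 0.832, 0.006], [0.832, -0.555, 0.004], [0.007, 0.003, -1.0]]
ft_force: [-0.7, -0.7, -3.3]
grip_width: 0.024
grip_force: 69.4
```

Request:
arm_command --increments '[0, 0, -0.114, -11.7, 28.3, 1.1, 10, 0, 0, -0.113, -14.9, 26.8, 1.1, 10, 0, 0, -0.114, -17.8, 24.9, 1.1, 10, 0, 0, -0.113, -20.5, 22.8, 1.1, 10, 0, 0, -0.114, -22.9, 20.3, 1.2, 10, 0, 0, 0, 0, 0, 0, 10, 0, 0, 0, 0, 0, 0, 10, 0, 0, 0, 0, 0, 0, 10]'

```text
t: 34.23
tcp_pos: [0.6238, -0.0782, 0.1413]
tcp_rot: [[0.028, 1.0, 0.005], [1.0, -0.028, 0.005], [0.005, 0.005, -1.0]]
ft_force: [-0.3, 0.8, -3.8]
grip_width: 0.0241
grip_force: 69.4
```

```bash
python3 - <<'E'
from seg import *
o=arm.get_obs(); c=arm.camera('wrist'); np.savez('cam_wrist.npz',im=c['pixels'],K=c['K'],E=c['extrinsics'])
im=c['pixels'][:,285].astype(int).sum(1)//3; print([ (v,int(im[v])) for v in range(170,200,2)])
r=c['pixels'][205].astype(int).sum(1)//3; print([(u,int(r[u])) for u in range(250,322,3)])
R=np.array(o['tcp_rot']);p=np.array(o['tcp_pos']);print(p)
for u,v in((256.5,191),(313,191),(285,185.7)): print((R.T@(ray('wrist',u,v,p[2]+.026)-p)*1e3).round(1))
c=arm.camera('top'); np.savez('cam_top.npz',im=c['pixels'],K=c['K'],E=c['extrinsics'])
blobs('top',(300,135,360,180),'dark',.063,20)
E
python3 p.py .6233,-.1497,.09,-1.4,10,2 .6233,-.1497,.068,-1.4,10,3
```

```text
[(170, 204), (172, 196), (174, 166), (176, 66), (178, 22), (180, 22), (182, 25), (184, 24), (186, 27), (188, 48), (190, 69), (192, 72), (194, 72), (196, 72), (198, 72)]
[(250, 123), (253, 121), (256, 67), (259, 70), (262, 70), (265, 70), (268, 71), (271, 72), (274, 72), (277, 71), (280, 73), (283, 72), (286, 73), (289, 73), (292, 73), (295, 74), (298, 73), (301, 74), (304, 74), (307, 75), (310, 73), (313, 109), (316, 158), (319, 200)]
[ 0.6238275  -0.07823247  0.14134178]
[ 49.6 -12.  -25.8]
[ 49.5  11.5 -25.7]
[ 51.8  -0.1 -25.7]
dark c [ 0.5761 -0.1826] size [0.026 0.01 ] long 80.8 px [345. 176.]
dark c [ 0.6217 -0.1888] size [0.027 0.021] long 0.4 px [348. 160.]
dark c [ 0.6331 -0.1446] size [0.017 0.117] long 168.3 px [332. 155.]
dark c [ 0.6397 -0.1009] size [0.095 0.084] long 1.1 px [313. 150.]
t 34.33 p [ 0.624  -0.0775  0.142 ] psi -1.49 q [-0.24  0.48  1.55  0.01  1.11 -0.21] F [-0.3  0.2 -3.2] w 0.0241 gf 69.4
[0.002,-0.002,-0.001,-24.1,0.3,17.2,10, 0.002,-0.001,0,-24.1,0.3,17.3,10, 0.002,-0.002,-0.001,-24.1,0.3,17.3,10, 0,0,0,0,0,7.3,10, 0,0,0,0,0,7.3,10, 0,0,0,0,0,7.4,10, 0,0,0,0,0,0,10, 0,0,0,0,0,0,10]
```

Request:
arm_command --increments '[0.002, -0.002, 0, -24.1, 0.2, 17.2, 10, 0.002, -0.001, 0, -24.1, 0.2, 17.3, 10, 0.002, -0.002, 0, -24.1, 0.2, 17.3, 10, 0, 0, 0, 0, 0, 7.3, 10, 0, 0, 0, 0, 0, 7.3, 10, 0, 0, 0, 0, 0, 5, 10, 0, 0, 0, 0, 0, 0, 10, 0, 0, 0, 0, 0, 0, 10]'

```text
t: 35.0
tcp_pos: [0.6247, -0.1496, 0.0716]
tcp_rot: [[0.025, 1.0, 0.003], [1.0, -0.025, -0.001], [-0.001, 0.003, -1.0]]
ft_force: [-0.2, 0.6, -3.3]
grip_width: 0.0236
grip_force: 69.4
```

```bash
python3 p.py .6233,-.1497,.062,-1.4,10,3
```

```text
t 35.0 p [ 0.6247 -0.1496  0.0716] psi -1.42 q [-0.34  0.58  1.57  0.    0.99 -0.32] F [-0.2  0.6 -3.3] w 0.0236 gf 69.4
[0.001,0,0,0,-0.5,3.2,10, 0.001,0,0,-0.1,-0.5,3.2,10, 0.001,0.001,0,0,-0.4,3.2,10, 0,0,0,0,0,0,10, 0,0,0,0,0,0,10, 0,0,0,0,0,0,10, 0,0,0,0,0,0,10, 0,0,0,0,0,0,10]
```

Request:
arm_command --increments '[0, 0, 0, 0.4, -0.3, 3.2, 10, 0, 0, 0, 0.3, -0.3, 3.2, 10, 0, 0, 0, 0, -0.2, 2, 10, 0, 0, 0, 0, 0, 1, 10, 0, 0, 0, 0, 0, 0.5, 10, 0, 0, 0, 0, 0, 0.5, 10, 0, 0, 0, 0, 0, 0, 10, 0, 0, 0, 0, 0, 0, 10]'

```text
t: 35.67
tcp_pos: [0.6242, -0.1497, 0.0631]
tcp_rot: [[0.026, 1.0, 0.004], [1.0, -0.026, -0.001], [-0.001, 0.004, -1.0]]
ft_force: [-4.2, 1.8, 13.1]
grip_width: 0.0237
grip_force: 71.8
```

Request:
arm_command --increments '[0, 0, 0, 0, 0, 0, 60, 0, 0, 0, 0, 0, 0, 60, 0, 0, 0, 0, 0, 0, 60, 0, 0, 0, 0, 0, -10, 60, 0, 0, 0, 0, 0, -25, 60, 0, 0, 0, 0, 0, -35, 100, 0, 0, 0, 0, 0, 0, 100, 0, 0, 0, 0, 0, 0, 100]'

```text
t: 36.33
tcp_pos: [0.626, -0.151, 0.1341]
tcp_rot: [[0.026, 1.0, 0.009], [1.0, -0.026, -0.003], [-0.003, 0.009, -1.0]]
ft_force: [0.0, 0.1, -0.1]
grip_width: 0.0844
grip_force: 0.0
```

```bash
python3 p.py .6,.1645,.15,-90,100 
```

```text
t 36.33 p [ 0.626  -0.151   0.1341] psi -1.49 q [-0.34  0.51  1.52  0.    1.1  -0.32] F [ 0.   0.1 -0.1] w 0.0844 gf 0.0
[0.001,0,0.119,24.2,-2.6,-1.3,100, 0.001,0,0.119,23.7,-5.5,-1.3,100, 0.001,0,0.119,22.9,-8.3,-1.3,100, 0.001,0,0.119,21.8,-10.9,-1.3,100, 0,0,0.119,20.3,-13.4,-1.3,100, 0.001,0,0.119,18.6,-15.7,-1.3,100, 0,0,0.119,16.6,-17.8,-1.3,100, 0,-0.001,0.119,14.3,-19.7,-1.3,100]
[0.001,-0.001,0.119,11.9,-21.2,-1.3,100, 0,0,0.118,9.3,-22.5,-1.2,100, 0.001,-0.001,0.119,6.6,-23.5,-1.2,100, 0,0,0.118,3.7,-24.1,-1.3,100, 0.001,-0.001,0.119,0.9,-24.3,-1.2,100, 0,0,0,0,0,0,100, 0,0,0,0,0,0,100, 0,0,0,0,0,0,100]
```

Request:
arm_command --increments '[0, 0, 0.119, 24.2, -2.6, -1.3, 100, 0, 0, 0.119, 23.7, -5.5, -1.3, 100, 0, 0, 0.119, 22.9, -8.3, -1.3, 100, 0, 0, 0.119, 21.8, -10.9, -1.3, 100, 0, 0, 0.119, 20.3, -13.4, -1.3, 100, 0, 0, 0.119, 18.6, -15.7, -1.3, 100, 0, 0, 0.119, 16.6, -17.8, -1.3, 100, 0, 0, 0.119, 14.3, -19.7, -1.3, 100]'

```text
t: 37.0
tcp_pos: [0.6068, 0.0451, 0.1403]
tcp_rot: [[0.833, 0.554, 0.001], [0.554, -0.833, -0.001], [0.0, 0.001, -1.0]]
ft_force: [0.1, -0.1, -0.3]
grip_width: 0.0852
grip_force: 0.0
```

Request:
arm_command --increments '[0, 0, 0.119, 11.9, -21.2, -1.3, 100, 0, 0, 0.118, 9.3, -22.5, -1.2, 100, 0, 0, 0.119, 6.6, -23.5, -1.2, 100, 0, 0, 0.118, 3.7, -24.1, -1.3, 100, 0, 0, 0.119, 0.9, -24.3, -1.2, 100, 0, 0, 0, 0, 0, 0, 100, 0, 0, 0, 0, 0, 0, 100, 0, 0, 0, 0, 0, 0, 100]'

```text
t: 37.67
tcp_pos: [0.5973, 0.1648, 0.1465]
tcp_rot: [[1.0, 0.002, 0.002], [0.002, -1.0, -0.002], [0.002, 0.002, -1.0]]
ft_force: [0.4, 0.1, 0.7]
grip_width: 0.0855
grip_force: 0.0
```

```bash
python3 -c "
from h import *
snap('top','c4.png',(250,130,420,250),4.7)"; python3 p.py .6,.1645,.075,-90,100,4
```

```text
t 37.72 p [0.5975 0.1644 0.1466] psi -89.93 q [ 0.16  0.47  1.56 -0.    1.11  1.73] F [ 0.5  0.6 -0.3] w 0.0852 gf 0.0
[0,0,0,0.6,0,17.9,100, 0.001,-0.001,0,0.6,-0.1,17.9,100, 0,0,0.001,0.6,0,17.9,100, 0.001,-0.001,0,0.6,-0.1,17.9,100, 0,0,0,0,0,0,100, 0,0,0,0,0,0,100, 0,0,0,0,0,0,100, 0,0,0,0,0,0,100]
```

View pics/c4.png

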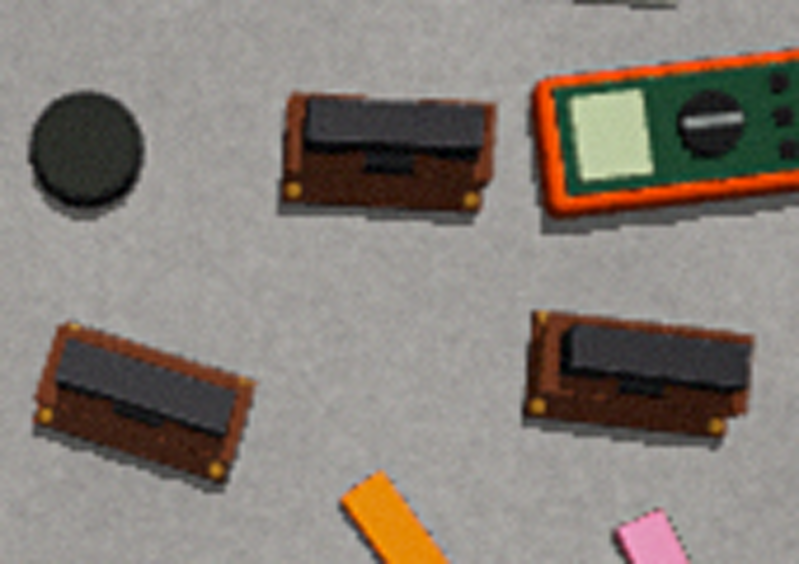

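```bash
python3 - <<'E'
import io,contextlib
with contextlib.redirect_stdout(io.StringIO()): from m1 import rect
for n,p in dict(A=[(307,97),(491,105),(486,150),(303,141)],B=[(65,338),(240,389),(226,433),(56,383)],C=[(571,323),(751,337),(747,387),(564,371)]).items(): rect(n,p,.088,(250,130),4.7)
E
```

```text
A [ 0.6227 -0.1507] ang [-91.3 174.2  88.4  -4.2] len [0.104 0.026 0.103 0.025]
B [ 0.4705 -0.0131] ang [-105.1  163.5   74.8   -9.7] len [0.102 0.026 0.099 0.026]
C [ 0.4944 -0.2978] ang [-93.2 175.2  86.2  -8. ] len [0.1   0.028 0.102 0.027]
```

Request:
arm_command --increments '[0, 0, 0, 0.6, 0, 17.9, 100, 0, 0, 0, 0.6, 0, 17.9, 100, 0, 0, 0, 0.6, 0, 17.9, 100, 0, 0, 0, 0.6, 0, 17.9, 100, 0, 0, 0, 0, 0, 0, 30, 0, 0, 0, 0, 0, 0, 20, 0, 0, 0, 0, 0, 0, 20, 0, 0, 0, 0, 0, 0, 20]' --squeeze 50

```text
t: 38.38
tcp_pos: [0.6015, 0.165, 0.0769]
tcp_rot: [[1.0, -0.001, 0.005], [-0.001, -1.0, -0.001], [0.005, 0.001, -1.0]]
ft_force: [-0.1, -0.1, 1.0]
grip_width: 0.0387
grip_force: 0.0
```

Request:
arm_command --increments '[0, 0, 0, 0, 0, 0, 20, 0, 0, 0, 0, 0, 0, 20, 0, 0, 0, 0, 0, 0, 20, 0, 0, 0, 0, 0, -4, 20, 0, 0, 0, 0, 0, -4, 20, 0, 0, 0, 0, 0, -3, 20, 0, 0, 0, 0, 0, 0, 20, 0, 0, 0, 0, 0, 0, 20]'

```text
t: 39.05
tcp_pos: [0.6004, 0.1634, 0.0868]
tcp_rot: [[1.0, 0.0, 0.003], [0.0, -1.0, -0.004], [0.003, 0.004, -1.0]]
ft_force: [1.9, -6.1, -7.8]
grip_width: 0.0304
grip_force: 50.0
```

Request:
arm_command --increments '[0, 0, 0, -5, 0, 0, 20, 0, 0, 0, -10, 0, 0, 20, 0, 0, 0, -14, 0, 0, 20, 0, 0, 0, -14, 0, 0, 20, 0, 0, 0, -14, 0, 0, 20, 0, 0, 0, -14, 0, 0, 20, 0, 0, 0, -10, 0, 0, 20, 0, 0, 0, 0, 0, 0, 20]'

```text
t: 39.72
tcp_pos: [0.5159, 0.1638, 0.0861]
tcp_rot: [[1.0, 0.001, -0.001], [0.001, -1.0, -0.003], [-0.001, 0.003, -1.0]]
ft_force: [-1.7, -6.2, -6.7]
grip_width: 0.0305
grip_force: 50.0
```

Request:
arm_command --increments '[0, 0, 0, -10, 0, 0, 20, 0, 0, 0, -12, 0, 0, 20, 0, 0, 0, -12, 0, 0, 20, 0, 0, 0, -10, 0, 0, 20, 0, 0, 0, -4, 0, 0, 20, 0, 0, 0, -2, 0, 0, 20, 0, 0, 0, -1, 0, 0, 20, 0, 0, 0, 0, 0, 0, 20]'

```text
t: 40.38
tcp_pos: [0.4678, 0.164, 0.0864]
tcp_rot: [[1.0, 0.001, 0.003], [0.001, -1.0, -0.003], [0.003, 0.003, -1.0]]
ft_force: [1.1, -6.4, -7.1]
grip_width: 0.0303
grip_force: 50.1
```

Request:
arm_command --increments '[0, 0, 0, -2, 0, 0, 20, 0, 0, 0, -1, 0, 0, 20, 0, 0, 0, 0, 0, 0, 20, 0, 0, 0, 0, 0, 0, 20, 0, 0, 0, 0, 0, 0, 20, 0, 0, 0, 0, 0, 0, 20, 0, 0, 0, 0, 0, 0, 20, 0, 0, 0, 0, 0, 0, 20]'

```text
t: 41.05
tcp_pos: [0.4664, 0.164, 0.0866]
tcp_rot: [[1.0, 0.001, 0.005], [0.001, -1.0, -0.003], [0.005, 0.003, -1.0]]
ft_force: [3.0, -7.2, -7.6]
grip_width: 0.0303
grip_force: 50.1
```

Request:
arm_command --increments '[0, 0, 0, -1, 0, 0, 20, 0, 0, 0, -1, 0, 0, 20, 0, 0, 0, 0, 0, 4, 20, 0, 0, 0, 0, 0, 4, 20, 0, 0, 0, 0, 0, 3, 20, 0, 0, 0, 0, 0, 0, 20, 0, 0, 0, 0, 0, 0, 20, 0, 0, 0, 0, 0, 0, 20]'

```text
t: 41.72
tcp_pos: [0.4664, 0.1641, 0.0775]
tcp_rot: [[1.0, 0.001, 0.009], [0.001, -1.0, -0.003], [0.009, 0.003, -1.0]]
ft_force: [1.4, -10.0, 9.8]
grip_width: 0.0302
grip_force: 52.0
```

Request:
arm_command --increments '[0, 0, 0, 0, 0, 0, 100, 0, 0, 0, 0, 0, 0, 100, 0, 0, 0, 0, 0, 0, 100, 0, 0, 0, 0, 0, 0, 100, 0, 0, 0, 0, 0, -20, 100, 0, 0, 0, 0, 0, -30, 100, 0, 0, 0, 0, 0, -40, 100, 0, 0, 0, 0, 0, -40, 100]'

```text
t: 42.38
tcp_pos: [0.4617, 0.1654, 0.2058]
tcp_rot: [[1.0, 0.0, 0.0], [0.0, -1.0, -0.001], [0.0, 0.001, -1.0]]
ft_force: [1.4, -0.1, 0.3]
grip_width: 0.0852
grip_force: 0.0
```

Request:
arm_command --increments '[0, 0, 0, 0, 40, 0, 100, 0, 0, 0, 0, -40, 0, 100, 0, 0, 0, -20, 0, 0, 100, 0, 0, 0, 0, 0, 0, 100, 0, 0, 0, 0, 0, 0, 100, 0, 0, 0, 0, 0, 0, 100, 0, 0, 0, 0, 0, 0, 100, 0, 0, 0, 0, 0, 0, 100]'

```text
t: 43.05
tcp_pos: [0.4434, 0.166, 0.205]
tcp_rot: [[1.0, 0.001, 0.003], [0.001, -1.0, -0.001], [0.003, 0.001, -1.0]]
ft_force: [-0.6, 0.1, -0.7]
grip_width: 0.0853
grip_force: 0.0
```

```bash
python3 -c "
from h import *
snap('side','s2.png',scale=1.42)"
```

```text
(no output)
```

View pics/s2.png

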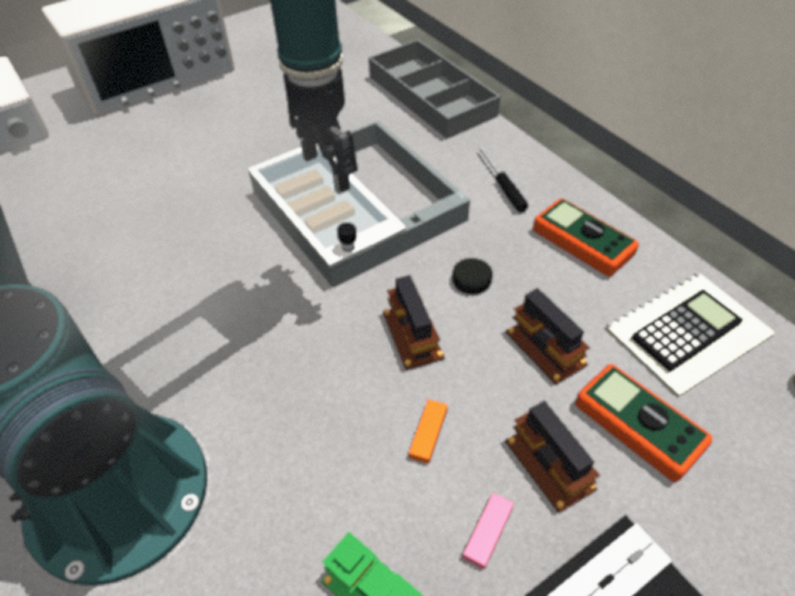

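```bash
python3 -c "
from cell import arm; print(arm.job_done())"
```

```text
the job is handed in; nothing more can be done
None
```

The job is handed in, with no verdict reported back. The last pictures show all three bars squarely on the cores (about 1.5 mm off centre by my measurement), the three keepers in the box, the cover shut with the plunger down, and the meter and round case apparently not moved.

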